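# Snap a retaining ring into the groove of a spindle hub

### The job

Take the red-handled ring pliers from their wooden rack, put the tips in the two eyes of the black snap ring lying round the nose of the upright hub, spread it, work it down over the wide aluminium collar and let it close fully into the groove below, lying flat. Then hang the pliers back on their rack, upright as they were. Only the pliers may touch the ring, and leave the other things on the bench alone.

Things in the scene. Friction and masses are not known exactly. Their poses are not given: they have to be found in the camera images.
- hub: Upright aluminium spindle hub with a brass pulley, on a blue plate 120 x 120 x 12 mm, fixed. Origin on the hub's axis at bench level. Upwards: brass pulley radius 34, its top at z 60 mm; groove (dark) radius 25, z 60 to 70; collar radius 29, z 70 to 80; nose radius 21, z 80 to 98.
- ring: Black snap ring, loose, 93 x 78 x 6 mm, 90 g, lying flat round the nose on the collar (underside z 80 mm of the hub); goal: flat on the pulley (z 60). Origin: its centre, underside; x points to the gap between the eyes. Back piece (x -42 to -32) carries two arms hinged at x -36, y +-4. Two lugs on each arm (42 and 130 degrees from +x) end on radius 26. Closed, it tips if pressed down at the eyes.
- eye_l (a point): Centre of the eye of the arm on the ring's +y side, on its top face: a hole through the 6 mm thickness, 10 mm in x and 12 mm in y, with 4 mm walls. Closed: at x 42, y 15 mm of the ring.
- eye_r (a point): The same on the -y side: x 42, y -15 mm.
- ring_l (a joint): Opening of the ring's +y arm, rad: 0 closed, 0.3 at most; springs shut (3.6 N at the eye closed, 6 N at 0.14). The lugs pass the collar when both arms are open about 0.12 or more and the ring is centred on the hub (pins 38 to 40 mm from its axis). The back then drops by itself: see that it does (ring's origin below z 77) before lowering. Pins to 41 to 42 mm before letting it close.
- ring_r (a joint): The same for the -y arm.
- pliers: Ring pliers, loose, 0.2 kg, upright, tips down: steel block 50 (x) x 44 (y) x 14 mm, origin at its underside's centre, z up. Jaws 12 mm wide reach down to shoulders 53 mm below the origin, then brass pins 6 mm thick, 16 mm long, round ends, at x 0, y +-14 mm at rest. Red handles reach 99 mm above the origin; squeezing them in y spreads the tips in y, 0.9 mm per mm.
- pliers_grip (a point): Midway between the handles at the height to grip them, 82 mm above the pliers' origin. Each handle bulges outwards there: 64 mm over the bulges at rest (20 mm wide in x), about 29 mm fully squeezed. Hold them at 61 to 62 mm to carry them or to put the pins in or out of the eyes. 8 N of grip begins to squeeze, 11 N squeezes fully, 17 N with the ring on the pins.
- tip_l (a point): Lower end of the +y pin, 69 mm below the pliers' origin at rest.
- tip_r (a point): Lower end of the -y pin.
- pliers_l (a joint): Squeeze of the pliers, rad: 0 at rest (sprung), stop at 0.24; both halves move alike about pivots at y +-10, z 7 mm of the pliers. The pins enter the closed ring's eyes at 0 to 0.03. A full squeeze in the eyes opens each ring arm about 0.14.
- rack: Wooden pliers rack, fixed: base 110 x 90 x 10 mm and two upright boards 66 mm long in y, with a 26 mm gap between them in x (boards from x 13 to 27 mm either side), tops at z 90 mm. Origin at bench level under the middle. The pliers' block rests across the board tops, the jaws hang in the gap, the pliers' y along the boards.
- hammer: Loose hammer lying on the bench: leave it.
- jar: Loose jar with a blue lid, 64 mm wide, 75 mm tall: leave it.
- cup: Loose white cup, 72 mm wide, 85 mm tall: leave it.
- bearing: Loose steel bearing ring 70 mm wide, 16 mm thick: leave it.
- driver: Loose screwdriver with a green handle: leave it.
- spacer: Loose brass disc 72 mm wide, 18 mm thick: leave it.
- mandrel: Loose steel taper 190 mm long, lying on the bench: leave it.
Not all that is in view belongs to the job. Leave any green look-alike of the pliers alone. There is more than one size of the ring; the one meant has the size given above.

How it is judged:
By the outcome, as a careful person would: the job done as asked, in the order asked, and still so for the second after the job is handed in, with the robot touching nothing.
It also fails if it takes over 54 s, if anything falls off the work surface, if the arm or the gripper's body presses on something with over 40 N, if the wrist force passes 120 N, or if a joint passes its speed limit or range.

### The arm

A 6-joint arm with a two-finger parallel gripper is mounted at the origin on the work surface. World frame = base frame: x ahead of the robot, y to its left, z up, the work surface at z = 0. Lengths are in m, angles in rad, forces in N, time in s.
With the tool pointing down it reaches from about 0.25 to 0.775 m from the base axis. Payload 4 kg.
Tool frame: the origin (TCP) lies at the very end of the fingers, on their centre line; the grasp point (between the pads) lies 19 mm behind it; z points along the fingers, y is the direction in which the jaws open and shut (so a half turn about z gives the same grasp; the last joint's range is limited). The gripper opens to 94 mm and grips with 3 to 60 N. Pads are 16 mm wide; open, the fingers measure 119 mm over their backs; the gripper's body (75 mm by 177 mm) begins 78 mm behind the grasp point.
Start: joints at [-1.349, 0.087, 1.371, -0, 1.684, -0.103], TCP at [0.176, -0.521, 0.206] pointing down, gripper open.
Joint ranges: [-3.1, 3.1], [-0.76, 2.03], [0.27, 2.55], [-1.08, 4.22], [0.17, 2.65], [-2.57, 2.57]. Speed limits (rad/s): [2.79, 2.79, 3.14, 3.14, 3.14, 3.14].

### API

Orientations are given as a unit quaternion [w, x, y, z].
In Python, from plant import status, vision, ctrl gives the robot as it stands.
- The arm moves only by the tool jog_arm, never from a script. Its argument "increments" is a list of rows, each a list of 2 entries, a list of its own where there are three numbers: the shift along the tool's x, y, z in mm, then the turn, a rotation vector about the tool's x, y, z in degrees. In form: [[[dx, dy, dz], [ax, ay, az]], ...]. A call has 1 to 8 rows; each row is the pose to reach, as a shift and turn from the pose measured when the call began, along the tool's axes at that moment; what a row does not reach only later rows make up. A row lasts 1/8 s, in which the tool goes at most 62.5 mm and 10.7 degrees, less where a joint would pass 70% of its speed; a pose out of reach is approached as far as the arm can. A call with a gripper value outside its range is refused whole. "fingers" is the closure, from -1 (fully open) to 1 (shut), set as the call begins (left out, the last holds). The fingers move at their own pace and stop on an object; "newtons" is the grip in N (left out, the last holds). Time passes only in rows, so rows that repeat a pose let the fingers close. It gives the time, the measured TCP pose, the force and the opening at its end, in the units of the state.
- status.read_state(): the state, without advancing time (a new reading comes with each control period).
- vision.camera(name): name is "scene" or "top" or "wrist"; returns a dict with "image" (400x640x3 uint8, blue, green, red), "camera_matrix" (3x3 intrinsics, pixels), "eye" and "orientation" of the camera in the world. Camera axes: x right, y down, z forward; pixel columns grow to the right and rows downward; lengths in m; the calibration is good to about 2 mm. A picture is of the moment at which its call begins. There is no depth.
- ctrl.hand_in(): hands the job in, once; it reports no verdict.
The state is a dict: "time_s": time; "joint_positions": joint angles; "joint_vel": joint speeds; "joint_efforts": joint torques, N m; "tool_pos": TCP position; "tool_rot": TCP orientation; "ft_force": force on the tool from outside, world axes, zero at the start; "wrist_torque": the same for the moment, N m; "width": finger opening in m.
Only numpy, scipy, OpenCV 4.12 (cv2) and the standard library are available. Lean on these libraries where they do the work, as an engineer would, in place of code of your own. Each camera call takes 0.05 s, during which the arm holds its last target.

## Working session

There is one attempt and no reset: what is moved stays moved. The work goes in short steps, Python scripts to look and compute and a tool call to move; the robot and the scene stay as the last step left them, time stands still between calls to the robot, and variables do not carry over. Pictures are saved under pics/ and viewed, and the job is handed in when it is done.

Besides the shell and the picture viewer there is one more tool, called after "Emit:" by a JSON object that holds its "op" and its "data", one argument or row to a line. jog_arm: Moves the arm, as the interface text tells. Its arguments: {"type":"object","properties":{"increments":{"type":"array"},"fingers":{"type":"number"},"newtons":{"type":"number"}},"required":["increments"]}

```bash
ls; mkdir -p pics
python3 - <<'E'
from plant import status, vision, ctrl
import cv2
s=status.read_state(); print({k:(v if not hasattr(v,'tolist') else v.tolist()) for k,v in s.items()})
for n in ("scene","top","wrist"):
    c=vision.camera(n); cv2.imwrite(f"pics/{n}0.png",c["image"]); print(n,c["camera_matrix"],c["eye"],c["orientation"])
E
```

```text
pics
{'time_s': 0.0, 'joint_positions': [-1.349112448940759, 0.08794602181772926, 1.3722415494473237, -5.553538712728719e-05, 1.6835883170470376, -0.1030912336028017], 'joint_vel': [-0.0003320382410986019, -0.0007542569255405994, 0.00018580122212149847, 0.0014573631412663982, -0.0002797073396662512, 0.00046996521321091163], 'joint_efforts': [0.0004674440060625784, -34.01810646057129, -30.2423894405365, 0.07169785676524043, 0.032986613223329186, -0.0001701624159977655], 'tool_pos': [0.17536361840018938, -0.520717771955626, 0.2043155299796533], 'tool_rot': [-0.0010880633115745012, 0.9868440008975548, 0.16167165955433735, -9.223710406387682e-05], 'ft_force': [0.14928971230987395, -0.49387873433345253, 0.5869896989981065], 'wrist_torque': [-0.02849492907328708, 0.04289268156036126, 0.054881100645379925], 'width': 0.0940297923137156}
scene [[466.35402733   0.         317.45967581]
 [  0.         466.35402733 201.68074441]
 [  0.           0.           1.        ]] [1.73458414 0.19119272 1.28632421] [-0.26054939  0.58915046  0.7024602  -0.30259779]
top [[390.33868143   0.         324.47334551]
 [  0.         390.33868143 200.88812819]
 [  0.           0.           1.        ]] [0.38021196 0.01479449 1.24610916] [-0.03689901  0.71564109 -0.69652633  0.03670633]
wrist [[297.34518552   0.         318.9862242 ]
 [  0.         297.34518552 195.79411431]
 [  0.           0.           1.        ]] [ 0.24426775 -0.49843604  0.38447883] [ 0.10316767  0.80561277 -0.57853417 -0.07511793]
```

View pics/scene0.png

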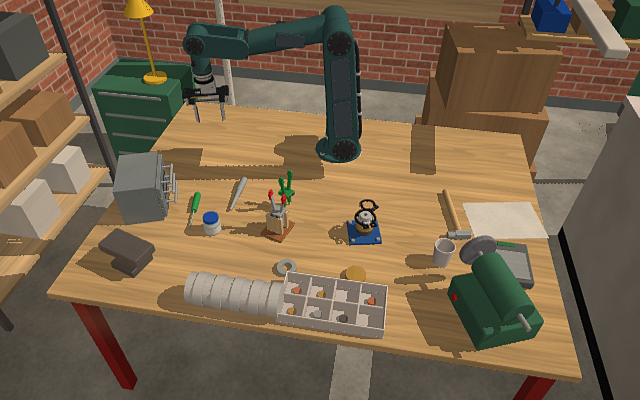

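View pics/top0.png

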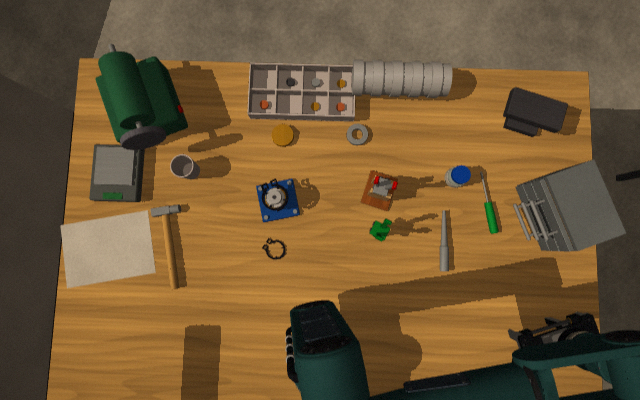

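View pics/wrist0.png

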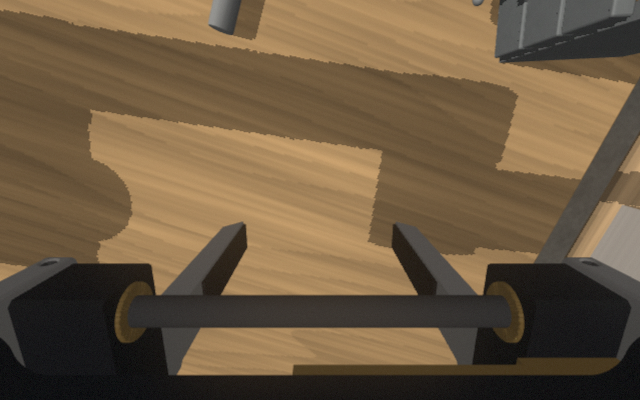

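Run:
```python
import cv2,numpy as np
t=cv2.imread("pics/top0.png"); s=cv2.imread("pics/scene0.png")
a=cv2.resize(t[165:265,235:335],(400,400),interpolation=cv2.INTER_CUBIC)
b=cv2.resize(t[160:250,345:435],(400,400),interpolation=cv2.INTER_CUBIC)
cv2.imwrite("pics/crop1.png",np.hstack([a,b]))
a=cv2.resize(s[190:250,335:395],(400,400),interpolation=cv2.INTER_CUBIC)
b=cv2.resize(s[170:245,250:325],(400,400),interpolation=cv2.INTER_CUBIC)
cv2.imwrite("pics/crop2.png",np.hstack([a,b]))
```

```text
(no output)
```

View pics/crop1.png

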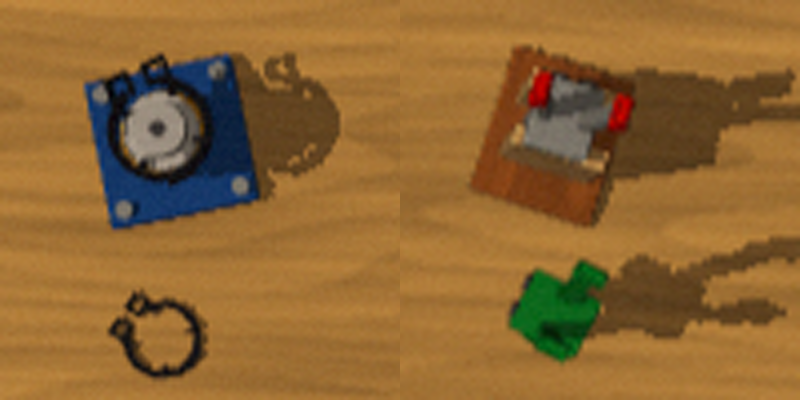

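View pics/crop2.png

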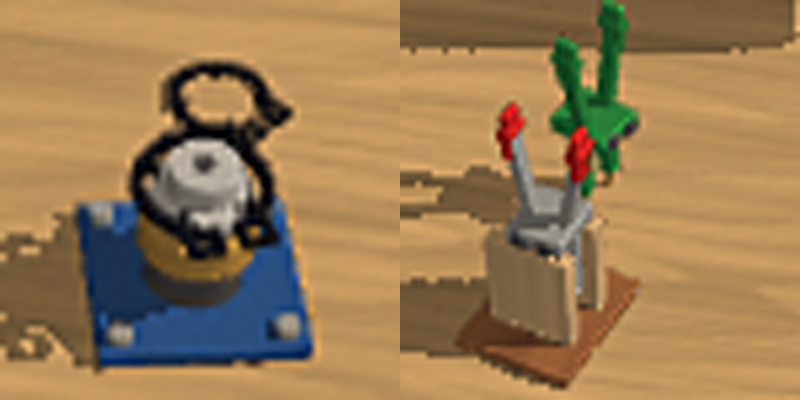

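```bash
cat > h.py <<'E'
import numpy as np, cv2
from scipy.spatial.transform import Rotation as R
def Rq(q): return R.from_quat([q[1],q[2],q[3],q[0]])
def ray(c,uv,z):
    K=c["camera_matrix"]; e=np.array(c["eye"]); r=Rq(c["orientation"])
    d=r.apply(np.linalg.inv(K)@np.array([uv[0],uv[1],1.])); t=(z-e[2])/d[2]; return e+t*d
def proj(c,p):
    K=c["camera_matrix"]; e=np.array(c["eye"]); v=Rq(c["orientation"]).inv().apply(np.array(p)-e)
    w=K@v; return w[:2]/w[2]
def tri(c1,u1,c2,u2):
    A=[];b=[]
    for c,u in((c1,u1),(c2,u2)):
        d=Rq(c["orientation"]).apply(np.linalg.inv(c["camera_matrix"])@np.array([u[0],u[1],1.])); d/=np.linalg.norm(d)
        P=np.eye(3)-np.outer(d,d); A.append(P); b.append(P@np.array(c["eye"]))
    x=np.linalg.solve(A[0]+A[1],b[0]+b[1])
    return x
def blobs(m,amin=5):
    n,l,s,ce=cv2.connectedComponentsWithStats(m.astype(np.uint8)); return [(s[i,4],ce[i],l==i) for i in range(1,n) if s[i,4]>=amin]
def masks(im):
    h=cv2.cvtColor(im,cv2.COLOR_BGR2HSV).astype(int); H,S,V=h[...,0],h[...,1],h[...,2]
    return dict(red=((H<6)|(H>174))&(S>190)&(V>90), blue=(H>105)&(H<125)&(S>150)&(V>40), rack=((H<14))&(S>130)&(V>60), black=(V<45))
E
python3 - <<'E'
from h import *; from plant import vision
t=vision.camera("top"); s=vision.camera("scene")
mt=masks(t["image"]); ms=masks(s["image"])
for n,c,m in(("top",t,mt),("scene",s,ms)):
  for k in("red","blue"):
    for a,ce,l in blobs(m[k],6): print(n,k,a,ce.round(1))
for a,ce,l in blobs(mt["blue"],300):
    r=cv2.minAreaRect(cv2.findContours(cv2.dilate(l.astype(np.uint8),np.ones((9,9))) ,0,1)[0][0]); print(r)
    for p in cv2.boxPoints(r): print(p, ray(t,p,.012).round(4))
    print(ray(t,r[0],.012).round(4))
E
```

```text
top red 8 [179.  107.5]
top red 28 [375.9 179.8]
top red 33 [394.1 185. ]
top blue 269 [460.5 174.3]
top blue 655 [280.2 203.7]
top blue 33 [270.7 185.7]
top blue 11 [264.5 186.4]
scene red 27 [270.  193.9]
scene red 33 [283.1 198.4]
scene red 30 [453.7 296.9]
scene red 9 [ 75.7 308.4]
scene red 6 [ 83.  306.7]
scene red 6 [ 78.7 314.5]
scene blue 1072 [550.8  16. ]
scene blue 153 [210.2 217.5]
scene blue 426 [363.  235.2]
((277.51922607421875, 200.09616088867188), (45.49894332885742, 46.479515075683594), 78.69007110595703)
[250.26924 182.34616] [0.5623 0.2554 0.012 ]
[295.84613 173.23077] [0.5957 0.1109 0.012 ]
[304.76923 217.84616] [0.4536 0.0777 0.012 ]
[259.19232 226.96155] [0.4209 0.2206 0.012 ]
[0.5077 0.1662 0.012 ]
```

Run:
```python
from h import *; from plant import vision,status
t=vision.camera("top"); s=vision.camera("scene")
A=tri(t,(375.9,179.8),s,(283.1,198.4));B=tri(t,(394.1,185.),s,(270,193.9))
print(A,B,np.linalg.norm(A-B), (A+B)/2, proj(t,A),proj(s,A),proj(s,B)); d=A-B; print(np.degrees(np.arctan2(d[1],d[0])))
for u in((265,187),(273,183)): print(ray(t,u,.086))
print(ray(t,(274,197),.098))
print(status.read_state()["time_s"])
```

```text
[ 0.55559306 -0.12494999  0.17024953] [ 0.54216357 -0.17570227  0.17150741] 0.0525140688973235 [ 0.54887831 -0.15032613  0.17087847] [375.85086699 179.80581942] [283.06167938 198.39434223] [269.99791391 193.89962077]
75.17873703729747
[0.53847218 0.1961717  0.086     ]
[0.55123408 0.17268648 0.086     ]
[0.50771038 0.16639057 0.098     ]
0.35
```

```bash
cat >> h.py <<'E'
def inc(pos,yaw_y):
    """print shift/turn to get TCP to pos with tool down, tool y at world angle yaw_y deg"""
    from plant import status
    s=status.read_state(); r=Rq(s["tool_rot"]); a=np.radians(yaw_y)
    y=np.array([np.cos(a),np.sin(a),0]); z=np.array([0,0,-1.]); x=np.cross(y,z)
    T=R.from_matrix(np.column_stack([x,y,z]))
    cy=r.apply([0,1,0])
    print("t",round(s["time_s"],2),"pos",np.round(s["tool_pos"],4),"yawy",round(np.degrees(np.arctan2(cy[1],cy[0])),2),"tilt",np.round(r.apply([0,0,1]),4),"w",round(s["width"],4),"F",np.round(s["ft_force"],1))
    print("shift mm",(r.inv().apply(np.array(pos)-s["tool_pos"])*1000).round(1),"turn",np.degrees((r.inv()*T).as_rotvec()).round(2))
E
python3 -c "
from h import *
inc([.44,-.12,.30],-105)"
```

```text
t 0.35 pos [ 0.1755 -0.5211  0.2052] yawy -71.39 tilt [-1.e-04  4.e-04 -1.e+00] w 0.0944 F [0.1 0.5 0.7]
shift mm [ 378.7 -295.8  -94.6] turn [-2.000e-02  0.000e+00  3.361e+01]
```

Emit:
{"op": "jog_arm", "data": {
  "increments": [
    [[45,-35,-30],[0,0,4]],
    [[90,-70,-60],[0,0,8]],
    [[140,-110,-80],[0,0,13]],
    [[190,-150,-95],[0,0,18]],
    [[240,-190,-95],[0,0,23]],
    [[290,-228,-95],[0,0,28]],
    [[340,-266,-95],[0,0,33.6]],
    [[379,-296,-95],[0,0,33.6]]
  ],
  "fingers": -1
}}

```text
time_s: 1.35
tool_pos: [0.441, -0.118, 0.3007]
tool_rot: [0.0, 0.991, -0.131, 0.0]
ft_force: [0.2, 0.3, -0.5]
width: 0.094
```

Emit:
{"op": "jog_arm", "data": {
  "increments": [
    [[0,0,0],[0,0,0]]
  ]
}}

```text
time_s: 1.48
tool_pos: [0.4423, -0.1144, 0.3004]
tool_rot: [-0.0, 0.992, -0.127, 0.0]
ft_force: [0.0, -0.3, 0.5]
width: 0.0938
```

```bash
python3 -c "
from h import *
from plant import vision
inc([.44,-.12,.30],-105)
c=vision.camera('wrist');cv2.imwrite('pics/w1.png',c['image']);print(c['eye'])
for k in('red',):
  for a,ce,l in blobs(masks(c['image'])[k],20): print(a,ce,ray(c,ce,.172))
"
```

```text
t 1.48 pos [ 0.4423 -0.1144  0.3004] yawy -104.59 tilt [ 8.e-04  8.e-04 -1.e+00] w 0.0938 F [ 0.  -0.3  0.5]
shift mm [-0.8  6.   0.4] turn [-0.05 -0.03  0.41]
[ 0.51240927 -0.13369377  0.48048485]
166 [300.06024096  76.21686747] [ 0.5551931  -0.12577802  0.172     ]
232 [355.11637931  77.19827586] [ 0.5408791  -0.17728516  0.172     ]
```

View pics/w1.png

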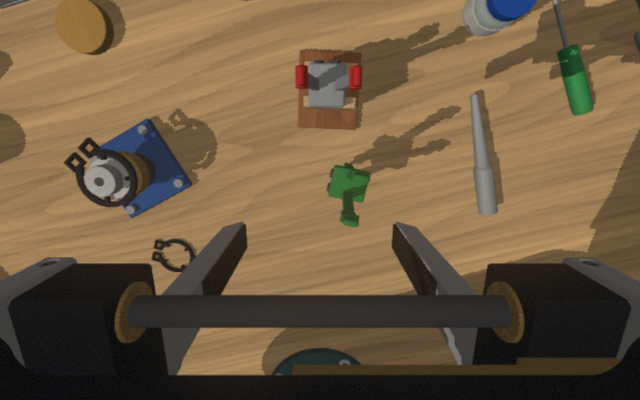

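```bash
python3 -c "
from h import *
inc([.548,-.151,.215],-105)"
```

```text
t 1.52 pos [ 0.4415 -0.1163  0.3006] yawy -104.77 tilt [ 5.e-04 -3.e-04 -1.e+00] w 0.0938 F [0.4 0.3 0.6]
shift mm [111.8   6.4  85.7] turn [ 0.01 -0.03  0.23]
```

Emit:
{"op": "jog_arm", "data": {
  "increments": [
    [[40,2,20],[0,0,0]],
    [[80,4,50],[0,0,0]],
    [[112,6,75],[0,0,0]],
    [[112,6,75],[0,0,0]],
    [[112,6,75],[0,0,0]]
  ]
}}

```text
time_s: 2.15
tool_pos: [0.5475, -0.1519, 0.2267]
tool_rot: [0.0, 0.992, -0.13, 0.0]
ft_force: [-0.3, -0.2, 0.1]
width: 0.0939
```

```bash
python3 -c "
from h import *
from plant import vision
inc([.548,-.151,.215],-105)
c=vision.camera('wrist');cv2.imwrite('pics/w2.png',c['image']);print(c['eye'])
for k in('red',):
  for a,ce,l in blobs(masks(c['image'])[k],20): print(a,ce,ray(c,ce,.178))
"
```

```text
t 2.15 pos [ 0.5475 -0.1519  0.2267] yawy -104.88 tilt [ 8.e-04 -8.e-04 -1.e+00] w 0.0939 F [-0.3 -0.2  0.1]
shift mm [ 0.3 -1.  11.7] turn [ 0.03 -0.06  0.12]
[ 0.61749459 -0.17118832  0.40678631]
102 [348.06862745 213.26470588] [ 0.53971359 -0.17514401  0.178     ]
21 [282.66666667 219.0952381 ] [ 0.54852749 -0.12268986  0.178     ]
```

View pics/w2.png

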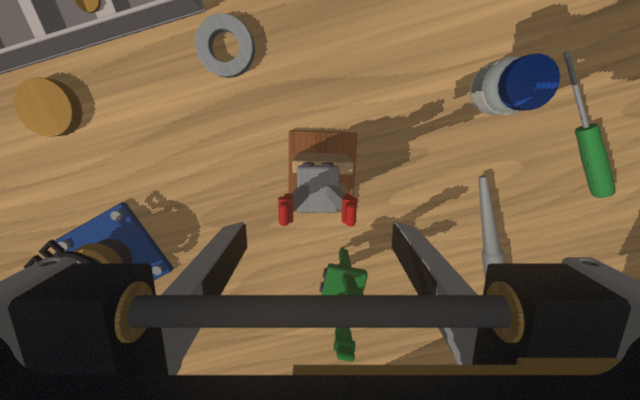

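```bash
python3 -c "
from h import *
from plant import vision
inc([.548,-.151,.155],-105)
c=vision.camera('wrist')
cv2.imwrite('pics/w2c.png',cv2.resize(c['image'][110:250,250:390],(700,700),interpolation=cv2.INTER_CUBIC))
h=cv2.cvtColor(c['image'],cv2.COLOR_BGR2HSV);m=((h[...,0]<6)|(h[...,0]>174))&(h[...,1]>170)&(h[...,2]>50)
for a,ce,l in blobs(m,20): 
  ys,xs=np.nonzero(l);print(a,ce,xs.min(),xs.max(),ys.min(),ys.max(),ray(c,ce,.175))
for p in((.548,-.151,.172),): print(proj(c,p))
"
```

```text
t 2.2 pos [ 0.5478 -0.1516  0.2276] yawy -104.86 tilt [ 0.0027 -0.0015 -1.    ] w 0.0942 F [-0.  -0.   0.8]
shift mm [-0.1 -0.7 72.6] turn [ 0.04 -0.17  0.14]
285 [284.97894737 210.45964912] 279 292 195 224 [ 0.55434478 -0.12558946  0.175     ]
349 [348.94269341 210.58452722] 342 356 195 225 [ 0.5407954  -0.17620475  0.175     ]
[316.97255646 208.93286199]
```

View pics/w2c.png

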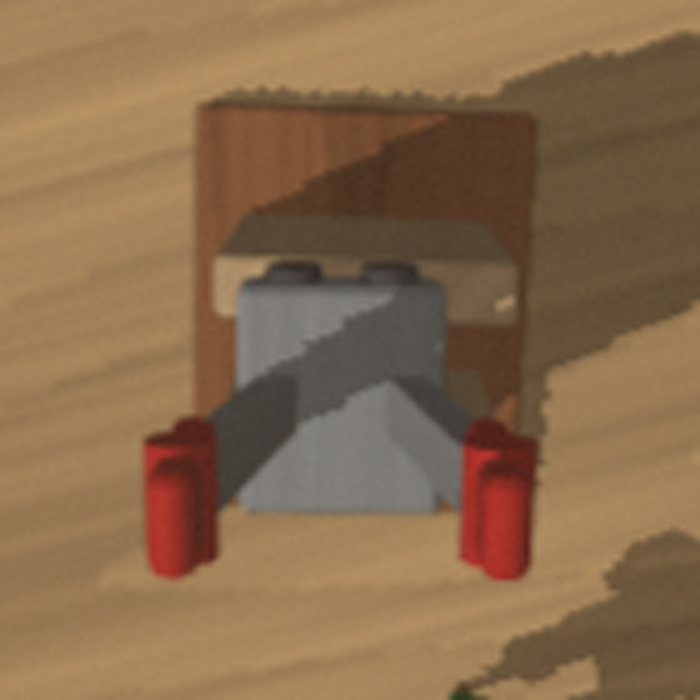

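Emit:
{"op": "jog_arm", "data": {
  "increments": [
    [[0,-0.5,30],[0,0,0]],
    [[0,-0.5,55],[0,0,0]],
    [[0,-0.5,74.5],[0,0,0]],
    [[0,-0.5,74.5],[0,0,0]],
    [[0,-0.5,74.5],[0,0,0]]
  ]
}}

```text
time_s: 2.88
tool_pos: [0.5488, -0.1513, 0.1557]
tool_rot: [0.001, 0.992, -0.129, 0.004]
ft_force: [-0.8, -0.2, -0.0]
width: 0.0939
```

Emit:
{"op": "jog_arm", "data": {
  "increments": [
    [[0,0,0],[0,0,0]],
    [[0,0,0],[0,0,0]],
    [[0,0,0],[0,0,0]],
    [[0,0,0],[0,0,0]],
    [[0,0,0],[0,0,0]]
  ],
  "fingers": -0.31,
  "newtons": 15
}}

```text
time_s: 3.5
tool_pos: [0.549, -0.1513, 0.1562]
tool_rot: [0.001, 0.992, -0.129, 0.004]
ft_force: [0.2, 0.5, 2.1]
width: 0.0623
```

```bash
python3 -c "
from h import *
from plant import vision
inc([.5476,-.151,.153],-105)
c=vision.camera('wrist');cv2.imwrite('pics/w3.png',c['image'])
"
```

```text
t 3.5 pos [ 0.549  -0.1513  0.1562] yawy -104.83 tilt [ 0.0074 -0.0031 -1.    ] w 0.0623 F [0.2 0.5 2.1]
shift mm [-1.4  0.1  3.2] turn [ 0.06 -0.46  0.17]
```

View pics/w3.png

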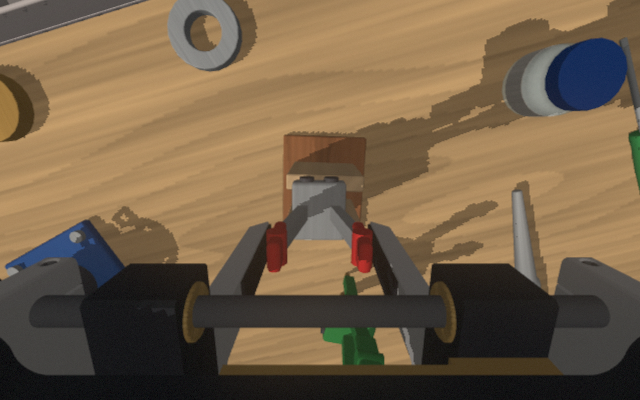

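Emit:
{"op": "jog_arm", "data": {
  "increments": [
    [[0,0,0],[0,0,0]],
    [[0,0,0],[0,0,0]],
    [[-1.4,0,3],[0,-0.4,0]],
    [[-1.4,0,3.5],[0,-0.5,0]],
    [[-1.4,0,3.5],[0,-0.5,0]]
  ],
  "fingers": -0.6
}}

```text
time_s: 4.18
tool_pos: [0.5476, -0.1509, 0.1524]
tool_rot: [0.0, 0.992, -0.129, -0.001]
ft_force: [-0.0, -0.3, 0.3]
width: 0.075
```

```bash
python3 -c "
from h import *
inc([.5476,-.151,.153],-105)
"
```

```text
t 4.17 pos [ 0.5476 -0.1509  0.1524] yawy -104.83 tilt [-1.5e-03 -7.0e-04 -1.0e+00] w 0.075 F [-0.  -0.3  0.3]
shift mm [ 0.   0.1 -0.6] turn [0.06 0.07 0.17]
```

Emit:
{"op": "jog_arm", "data": {
  "increments": [
    [[0,0,-0.5],[0,0,0]],
    [[0,0,-0.5],[0,0,0]],
    [[0,0,-0.5],[0,0,0]],
    [[0,0,-0.5],[0,0,0]]
  ],
  "fingers": -0.31,
  "newtons": 15
}}

```text
time_s: 4.68
tool_pos: [0.5477, -0.1509, 0.1532]
tool_rot: [0.0, 0.992, -0.129, -0.0]
ft_force: [-0.7, 0.2, 2.0]
width: 0.0617
```

```bash
python3 -c "
from h import *
inc([.5476,-.151,.153],-105)
"
```

```text
t 4.67 pos [ 0.5477 -0.1509  0.1532] yawy -104.83 tilt [-1.e-03 -8.e-04 -1.e+00] w 0.0617 F [-0.7  0.2  2. ]
shift mm [-0.   0.2  0.2] turn [0.06 0.05 0.17]
```

Emit:
{"op": "jog_arm", "data": {
  "increments": [
    [[0,0,-15],[0,0,0]],
    [[0,0,-40],[0,0,0]],
    [[0,0,-75],[0,0,0]],
    [[0,0,-110],[0,0,0]],
    [[0,0,-110],[0,0,0]]
  ]
}}

```text
time_s: 5.3
tool_pos: [0.5493, -0.1514, 0.2674]
tool_rot: [0.001, 0.992, -0.129, 0.003]
ft_force: [0.3, 0.1, -1.8]
width: 0.0616
```

```bash
python3 -c "
from h import *
from plant import vision
inc([.43,.1,.263],-64)
c=vision.camera('wrist');cv2.imwrite('pics/w4.png',c['image'])
"
```

```text
t 5.3 pos [ 0.5493 -0.1514  0.2674] yawy -104.83 tilt [ 0.0065 -0.0037 -1.    ] w 0.0616 F [ 0.3  0.1 -1.8]
shift mm [-179.7 -212.5    2.7] turn [  0.25  -0.36 -40.83]
```

View pics/w4.png

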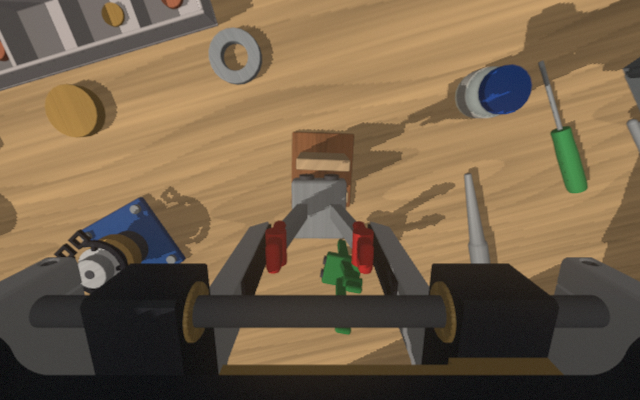

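```bash
python3 -c "
from h import *
from plant import vision
inc([.435,.134,.263],-64)
c=vision.camera('wrist')
cv2.imwrite('pics/w4c.png',cv2.resize(c['image'][165:285,250:390],(840,720),interpolation=cv2.INTER_CUBIC))
"
```

```text
t 5.35 pos [ 0.5484 -0.151   0.2645] yawy -104.83 tilt [ 0.0018 -0.002  -1.    ] w 0.0616 F [-0.4 -0.  -2.7]
shift mm [-182.5 -246.5    0.8] turn [  0.12  -0.1  -40.83]
```

View pics/w4c.png

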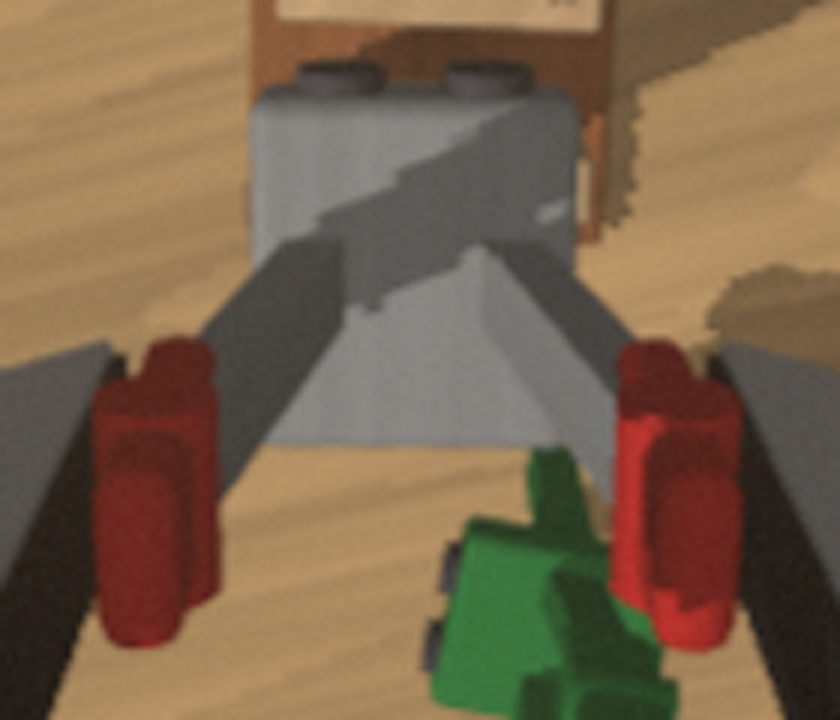

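Emit:
{"op": "jog_arm", "data": {
  "increments": [
    [[-20,-36,1],[0,0,-6]],
    [[-45,-72,2],[0,0,-12]],
    [[-70,-108,3],[0,0,-18]],
    [[-95,-144,3],[0,0,-24]],
    [[-120,-180,3],[0,0,-30]],
    [[-150,-215,3],[0,0,-36]],
    [[-184,-246,3],[0,0,-41]],
    [[-184,-246,3],[0,0,-41]]
  ]
}}

```text
time_s: 6.4
tool_pos: [0.4304, 0.1361, 0.2574]
tool_rot: [-0.0, 0.973, 0.229, -0.003]
ft_force: [-0.4, 1.5, -1.2]
width: 0.0615
```

```bash
python3 -c "
from h import *
from plant import vision
inc([.435,.134,.263],-64)
c=vision.camera('wrist');cv2.imwrite('pics/w5.png',c['image'])
"
```

```text
t 6.4 pos [0.4304 0.1361 0.2574] yawy -63.56 tilt [-5.6e-03 -6.0e-04 -1.0e+00] w 0.0615 F [-0.4  1.5 -1.2]
shift mm [ 3.1  3.9 -5.6] turn [-0.11  0.3   0.44]
```

View pics/w5.png

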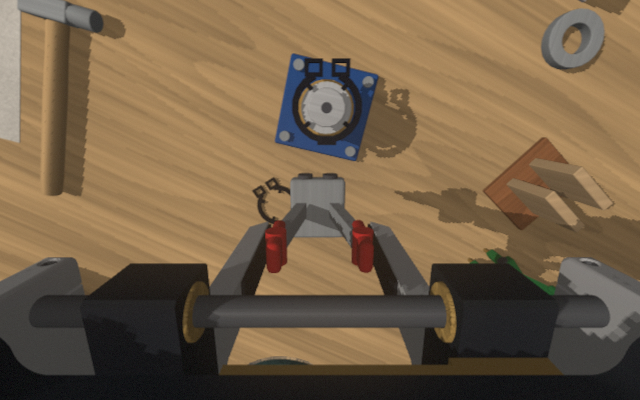

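```bash
python3 -c "
from h import *
from plant import vision
inc([.435,.134,.263],-64)
c=vision.camera('wrist');import pickle;pickle.dump(c,open('w6.pkl','wb'))
cv2.imwrite('pics/w6.png',cv2.resize(c['image'][40:260,270:390],(436,800)[:2],interpolation=cv2.INTER_CUBIC)[:600])
cv2.imwrite('pics/w6c.png',cv2.resize(c['image'][45:155,275:385],(600,600),interpolation=cv2.INTER_CUBIC))
"
```

```text
t 6.45 pos [0.4314 0.1348 0.2575] yawy -63.71 tilt [-0.0048 -0.0016 -1.    ] w 0.062 F [-0.1  0.7 -2.8]
shift mm [ 2.8  2.3 -5.5] turn [-0.04  0.29  0.29]
```

View pics/w6c.png

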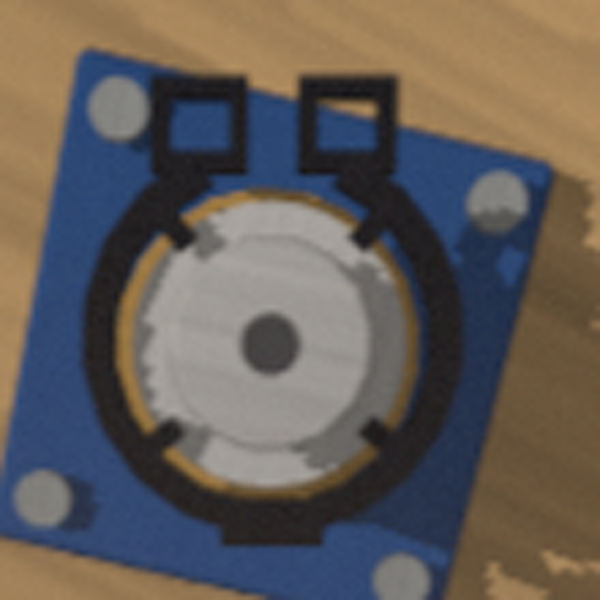

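```bash
python3 -c "
from h import *
import pickle
c=pickle.load(open('w6.pkl','rb')); im=c['image']; s=600/110
f=lambda x,y:((x+.5)/s-.5+275,(y+.5)/s-.5+45)
g=cv2.cvtColor(im,cv2.COLOR_BGR2GRAY)
m=(g<60)
n,l,st,ce=cv2.connectedComponentsWithStats(m[45:155,275:385].astype(np.uint8))
i=1+np.argmax(st[1:,4]); ring=(l==i).astype(np.uint8)
print(st[i])
cs,hi=cv2.findContours(ring,cv2.RETR_CCOMP,cv2.CHAIN_APPROX_NONE)
for k,ct in enumerate(cs):
  M=cv2.moments(ct)
  if M['m00']>40: print('contour',hi[0][k][3],M['m00'],M['m10']/M['m00']+275,M['m01']/M['m00']+45)
L=ray(c,f(199.5,125),.086);Rr=ray(c,f(348.5,125),.086)
print(L,Rr,np.linalg.norm(L-Rr),(L+Rr)/2)
d=L-Rr; print('ring y ang',np.degrees(np.arctan2(d[1],d[0])))
H=ray(c,f(270,343),.098);print('hub',H,'dist eyes-hub',np.linalg.norm(((L+Rr)/2-H)[:2]))
B=ray(c,f(272,545),.086);print('back',B,np.linalg.norm(((L+Rr)/2-B)[:2]))
# block
for v in ((292,167+12.5),): pass
"
```

```text
[  15   13   86   89 2557]
contour -1 2481.0 334.26232701867525 100.95445384925434
contour 0 91.0 311.44139194139194 67.61721611721612
contour 0 101.0 338.1617161716172 66.94059405940594
[0.53976025 0.19756667 0.086     ] [0.55302726 0.17072477 0.086     ] 0.02994163586765974 [0.54639375 0.18414572 0.086     ]
ring y ang 116.30156847920749
hub [0.50807954 0.16610735 0.098     ] dist eyes-hub 0.04234810757035429
back [0.47152703 0.14714028 0.086     ] 0.08351305112641746
```

```bash
python3 -c "
from h import *
import pickle
from plant import status
c=pickle.load(open('w6.pkl','rb'));im=c['image']
cv2.imwrite('pics/w6b.png',cv2.resize(im[165:285,250:390],(840,720),interpolation=cv2.INTER_CUBIC))
s=status.read_state();r=Rq(s['tool_rot']);p=np.array(s['tool_pos'])
z=p[2]-.049
for u in((292,180),(346,180),(319,239.0),(294,239),(341,239)):
  print(u,(r.inv().apply(ray(c,u,z)-p)*1e3).round(1))
# predicted projections of block top corners & edges
for q in((.025,.022,.049),(.025,-.022,.049),(-.025,.022,.049),(-.025,-.022,.049),(.025,.022,.063),(.0,.014,.132),(0,-.014,.132)): print(q,proj(c,p+r.apply(q)).round(1))
"
```

```text
(292, 180) [ 25.  -21.8  48.9]
(346, 180) [25.1 20.6 48.9]
(319, 239.0) [-24.8  -0.5  49.1]
(294, 239) [-24.8 -21.2  49.1]
(341, 239) [-24.7  17.7  49.1]
(0.025, 0.022, 0.049) [347.8 180.1]
(0.025, -0.022, 0.049) [291.7 180. ]
(-0.025, 0.022, 0.049) [346.2 239.4]
(-0.025, -0.022, 0.049) [293.  239.3]
(0.025, 0.022, 0.063) [346.2 176.7]
(0.0, 0.014, 0.132) [332.5 187.3]
(0, -0.014, 0.132) [306.5 187.2]
```

View pics/w6b.png

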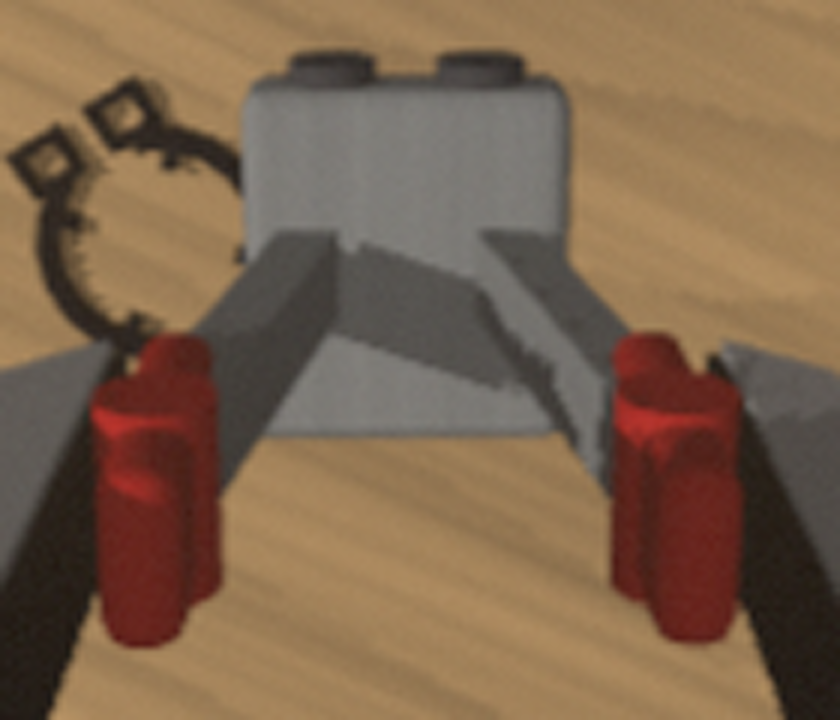

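Emit:
{"op": "jog_arm", "data": {
  "increments": [
    [[2,2,-5],[0,0.3,0]],
    [[2,2,-5],[0,0.3,0]],
    [[2,2,-5],[0,0.3,0]],
    [[2,2,-5],[0,0.3,0]]
  ]
}}

```text
time_s: 7.0
tool_pos: [0.4349, 0.1328, 0.2627]
tool_rot: [-0.0, 0.974, 0.226, 0.0]
ft_force: [0.1, 1.1, -1.1]
width: 0.0619
```

```bash
cat > blk.py <<'E'
from h import *
import sys
from plant import vision,status
def blk(name):
    c=vision.camera('wrist');im=c['image']
    s=status.read_state();r=Rq(s['tool_rot']);p=np.array(s['tool_pos'])
    cv2.imwrite(f'pics/{name}.png',cv2.resize(im[165:285,250:390],(840,720),interpolation=cv2.INTER_CUBIC))
    h=cv2.cvtColor(im,cv2.COLOR_BGR2HSV); m=((h[...,1]<60)&(h[...,2]>60)).astype(np.uint8)
    m[:,:285]=0;m[:,352:]=0;m[:165]=0;m[245:]=0
    a,ce,l=max(blobs(m,20),key=lambda t:t[0]); ys,xs=np.nonzero(l)
    sub=l[182:200]; print('block px rows',ys.min(),ys.max(),'cols med',np.median([np.nonzero(q)[0].min() for q in sub]),np.median([np.nonzero(q)[0].max() for q in sub]))
    for q in((.025,.022,.049),(.025,-.022,.049),(-.025,-.022,.049)): print(q,proj(c,p+r.apply(q)).round(1))
    return c
if __name__=='__main__': inc([.5464,.1841,.25],-63.7); blk(sys.argv[1])
E
python3 blk.py b7
```

```text
t 7.0 pos [0.4349 0.1328 0.2627] yawy -63.86 tilt [ 1.e-04  5.e-04 -1.e+00] w 0.0619 F [ 0.1  1.1 -1.1]
shift mm [122.7   3.1  12.7] turn [-0.02 -0.02 -0.16]
block px rows 175 244 cols med 290.0 344.0
(0.025, 0.022, 0.049) [346.3 180.3]
(0.025, -0.022, 0.049) [290.3 180.3]
(-0.025, -0.022, 0.049) [291.8 239.5]
```

View pics/b7.png

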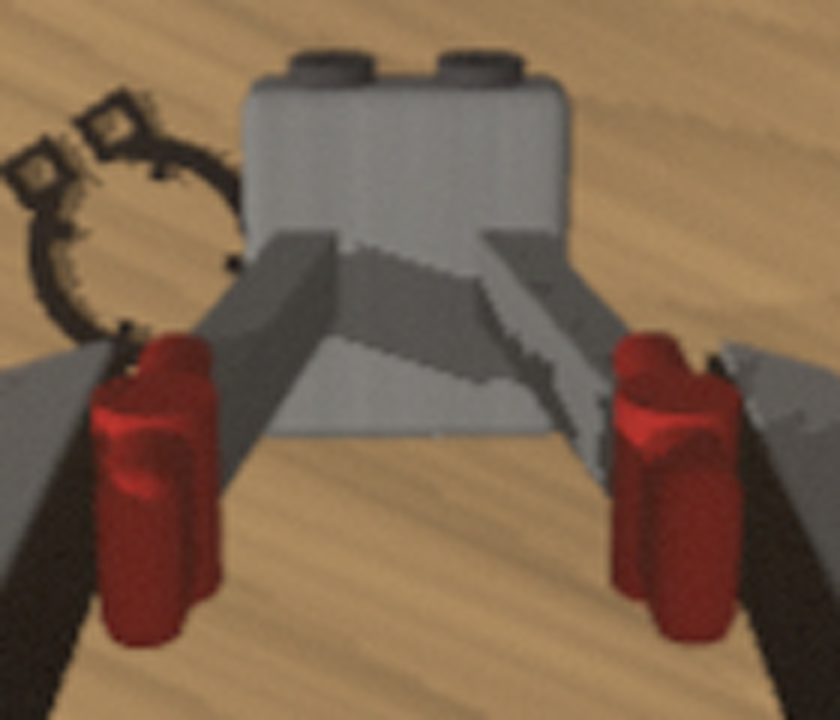

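Emit:
{"op": "jog_arm", "data": {
  "increments": [
    [[25,1,0],[0,0,0]],
    [[50,2,0],[0,0,0]],
    [[75,3,2],[-0.4,-0.5,0]],
    [[100,3.4,6],[-0.8,-1,0]],
    [[115,3.4,10],[-0.8,-1,0]],
    [[122.4,3.4,13],[-0.8,-1,0]],
    [[122.4,3.4,13],[-0.8,-1,0]],
    [[122.4,3.4,13],[-0.8,-1,0]]
  ]
}}

```text
time_s: 8.05
tool_pos: [0.5458, 0.1835, 0.2502]
tool_rot: [0.009, 0.974, 0.226, -0.007]
ft_force: [-0.9, 0.4, -1.5]
width: 0.0614
```

```bash
python3 blk.py b8; python3 -c "
from h import *
from plant import vision
c=vision.camera('scene');cv2.imwrite('pics/s8.png',cv2.resize(c['image'][160:260,315:415],(600,600),interpolation=cv2.INTER_CUBIC))
c=vision.camera('wrist');cv2.imwrite('pics/w8.png',c['image'])
"
```

```text
t 8.05 pos [0.5458 0.1835 0.2502] yawy -63.85 tilt [-0.009  -0.0197 -0.9998] w 0.0614 F [-0.9  0.4 -1.5]
shift mm [ 0.8 -0.2  0.2] turn [ 0.78  0.96 -0.16]
block px rows 179 244 cols med 290.0 344.0
(0.025, 0.022, 0.049) [346.5 180.3]
(0.025, -0.022, 0.049) [290.4 180.2]
(-0.025, -0.022, 0.049) [291.9 239.5]
```

View pics/s8.png

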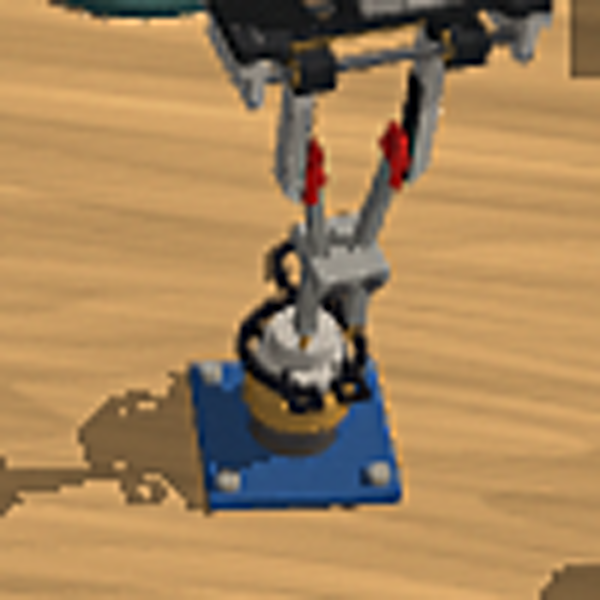

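View pics/b8.png

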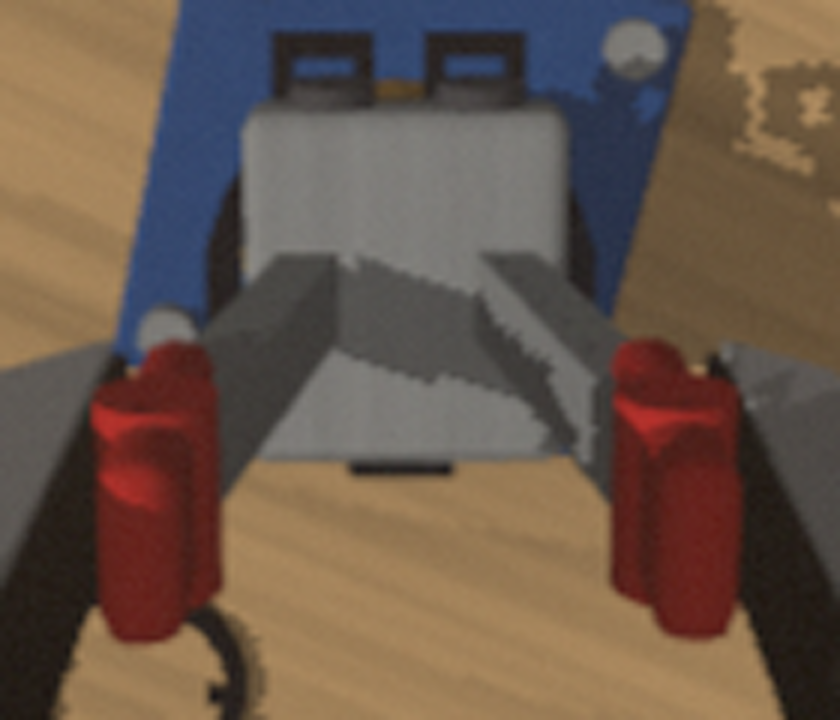

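View pics/w8.png

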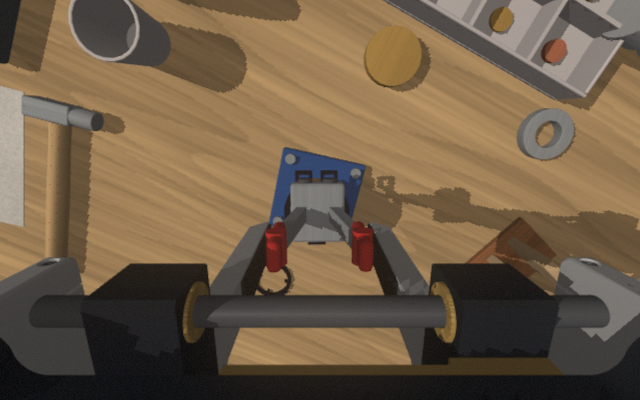

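Emit:
{"op": "jog_arm", "data": {
  "increments": [
    [[0.3,0,0],[0,0.5,0]],
    [[0.6,0,0],[0,1,0]],
    [[0.8,0,0],[0,1.5,0]],
    [[1,0,0],[0,2,0]],
    [[1.2,0,0],[0,2.5,0]],
    [[1.4,0,0],[0,2.75,0]],
    [[1.4,0,0],[0,2.75,0]]
  ]
}}

```text
time_s: 9.07
tool_pos: [0.5471, 0.1842, 0.2504]
tool_rot: [0.003, 0.974, 0.226, 0.017]
ft_force: [-1.2, 0.5, -1.8]
width: 0.0616
```

```bash
python3 blk.py b9; python3 -c "
from h import *
from plant import vision
c=vision.camera('scene');cv2.imwrite('pics/s9.png',cv2.resize(c['image'][160:260,315:415],(600,600),interpolation=cv2.INTER_CUBIC))
"
```

```text
t 9.07 pos [0.5471 0.1842 0.2504] yawy -63.85 tilt [ 0.0347  0.0017 -0.9994] w 0.0616 F [-1.2  0.5 -1.8]
shift mm [-0.7 -0.2  0.3] turn [ 0.79 -1.82 -0.14]
block px rows 178 244 cols med 290.0 344.0
(0.025, 0.022, 0.049) [346.4 180.2]
(0.025, -0.022, 0.049) [290.4 180.2]
(-0.025, -0.022, 0.049) [291.9 239.4]
```

View pics/s9.png

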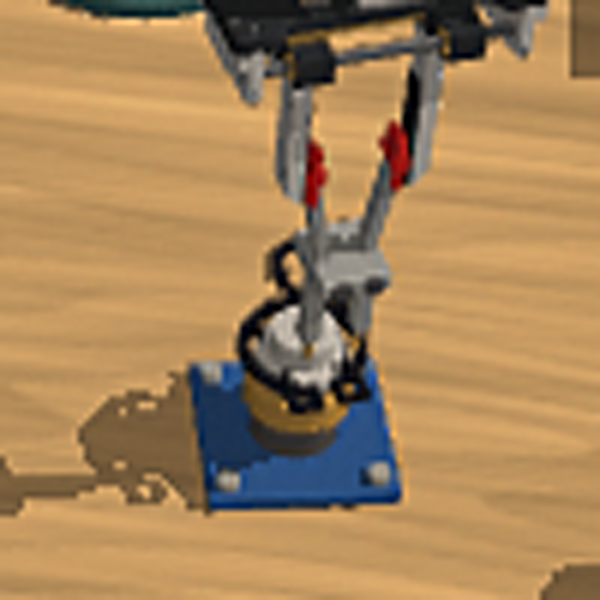

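View pics/b9.png

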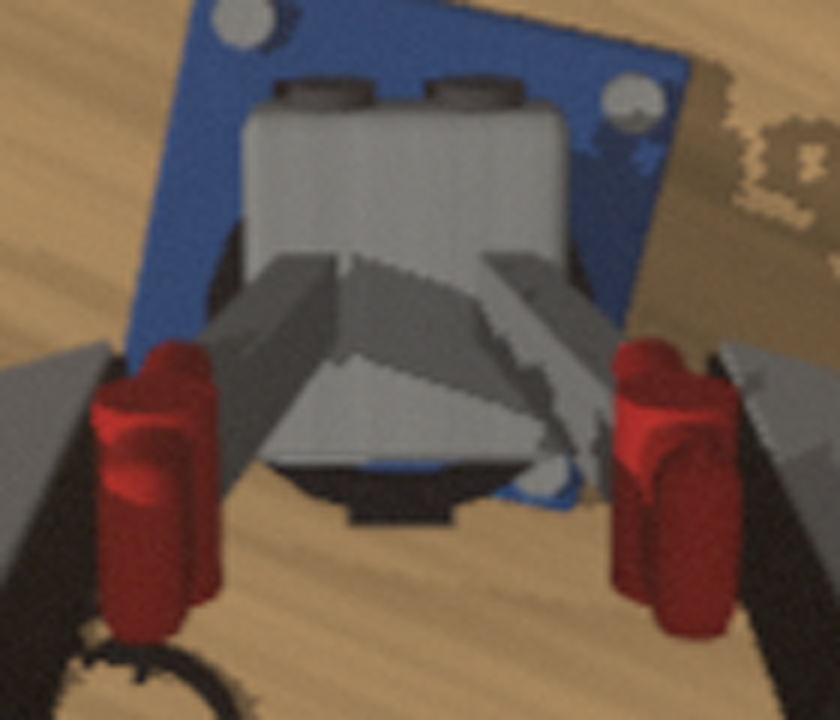

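```bash
python3 -c "
from h import *
from plant import vision
c=vision.camera('scene')
m=np.array([.5464,.1841]);y=np.array([np.cos(np.radians(116.3)),np.sin(np.radians(116.3))]);x=np.array([y[1],-y[0]])
f=lambda p:((proj(c,p)-[315,160]+.5)*6-.5).round(0)
for dx in(-.005,0,.005):
  for z in(.118,.134): print(dx,z,f([*(m+x*dx+.014*y),z]),f([*(m+x*dx-.014*y),z]))
print('eyes',f([*(m+.015*y),.086]),f([*(m-.015*y),.086]))
im=c['image']; cv2.imwrite('pics/s9b.png',cv2.resize(im[200:235,350:385],(700,700),interpolation=cv2.INTER_NEAREST))
"
```

```text
-0.005 0.118 [347. 341.] [303. 350.]
-0.005 0.134 [350. 322.] [305. 331.]
0 0.118 [350. 347.] [306. 356.]
0 0.134 [353. 327.] [308. 337.]
0.005 0.118 [353. 352.] [309. 362.]
0.005 0.134 [356. 333.] [311. 342.]
eyes [347. 384.] [300. 394.]
```

View pics/s9b.png

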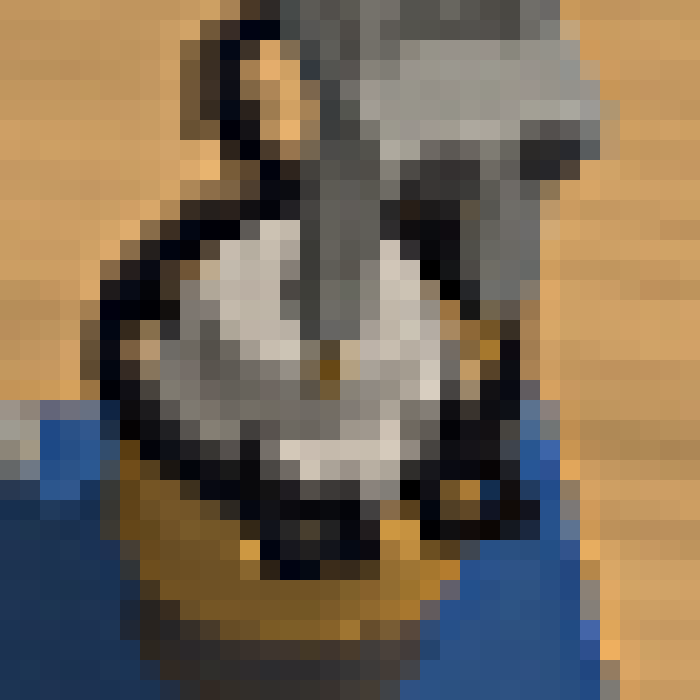

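```bash
cat > mv.py <<'E'
from h import *
from plant import status
def wmove(fx,fy,fz,yaw=-63.7):
    """world shift in level ring frame (mm): fx along ring x, fy along tool y dir, fz up -> tool increments; also position in that frame rel. hub"""
    s=status.read_state();r=Rq(s['tool_rot']);a=np.radians(yaw);y=np.array([np.cos(a),np.sin(a),0]);x=np.array([-y[1],y[0],0])
    z=r.apply([0,0,1]);p=np.array(s['tool_pos']);g=p-.019*z
    H=np.array([.5081,.1661,0])
    print('t',round(s['time_s'],2),'grip rel hub x,y,z',(np.array([x@(g-H),y@(g-H),g[2]])*1e3).round(1),'tcp z',round(p[2]*1e3,1),'w',round(s['width']*1e3,1),'F x y z',np.round([x@s['ft_force'],y@s['ft_force'],s['ft_force'][2]],1),'tilt x,y deg',np.degrees([x@z,y@z]).round(2))
    print('incr',r.inv().apply(fx*x+fy*y+fz*np.array([0,0,1])).round(2))
if __name__=='__main__':
    import sys; wmove(*map(float,sys.argv[1:4]))
E
python3 mv.py 0.5 0 -30;python3 mv.py 0.5 0 -46
```

```text
t 9.22 grip rel hub x,y,z [ 42.5   0.8 269.3] tcp z 250.3 w 61.9 F x y z [ 0.2 -0.2 -1.8] tilt x,y deg [1.81 0.79]
incr [-0.45 -0.41 30.  ]
t 9.22 grip rel hub x,y,z [ 42.5   0.8 269.3] tcp z 250.3 w 61.9 F x y z [ 0.2 -0.2 -1.8] tilt x,y deg [1.81 0.79]
incr [-0.95 -0.64 45.99]
```

Emit:
{"op": "jog_arm", "data": {
  "increments": [
    [[-0.2,-0.1,6],[0,0,0]],
    [[-0.3,-0.2,13],[0,0,0]],
    [[-0.4,-0.3,21],[0,0,0]],
    [[-0.4,-0.4,28],[0,0,0]],
    [[-0.4,-0.4,29],[0,0,0]],
    [[-0.4,-0.4,29],[0,0,0]]
  ]
}}

```text
time_s: 9.98
tool_pos: [0.5477, 0.1845, 0.2213]
tool_rot: [0.003, 0.974, 0.226, 0.017]
ft_force: [0.9, 0.2, -1.0]
width: 0.0619
```

```bash
python3 blk.py b10; python3 mv.py 0 0 -17; python3 -c "
from h import *
from plant import vision
c=vision.camera('scene')
im=c['image']; cv2.imwrite('pics/s10.png',cv2.resize(im[200:235,350:385],(700,700),interpolation=cv2.INTER_NEAREST))
"
```

```text
t 9.97 pos [0.5477 0.1845 0.2213] yawy -63.85 tilt [ 0.0346  0.0016 -0.9994] w 0.0619 F [ 0.9  0.2 -1. ]
shift mm [ -0.4   0.1 -28.7] turn [ 0.79 -1.82 -0.13]
block px rows 178 244 cols med 290.0 344.0
(0.025, 0.022, 0.049) [346.5 180.2]
(0.025, -0.022, 0.049) [290.4 180.2]
(-0.025, -0.022, 0.049) [291.9 239.4]
t 10.03 grip rel hub x,y,z [ 43.2   0.8 240.6] tcp z 221.6 w 61.7 F x y z [-0.3 -0.7 -1.6] tilt x,y deg [1.85 0.8 ]
incr [-0.55 -0.24 16.99]
```

View pics/s10.png

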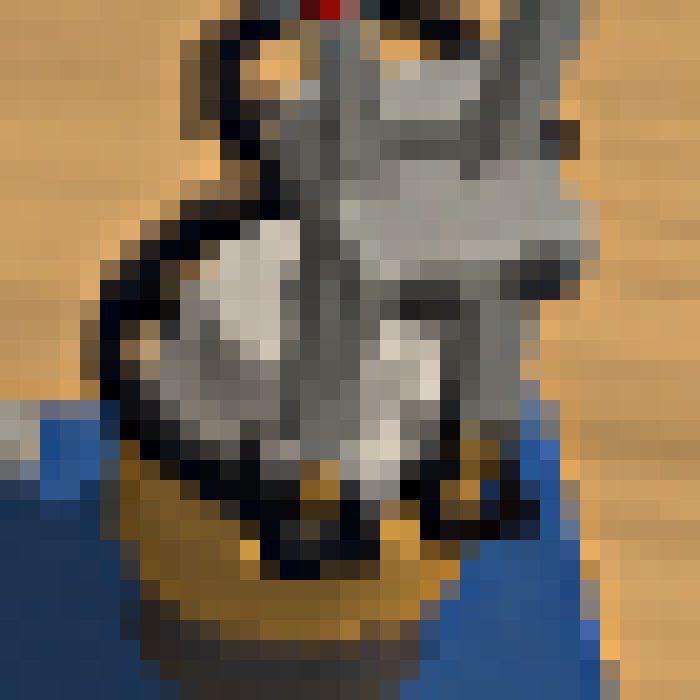

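View pics/b10.png

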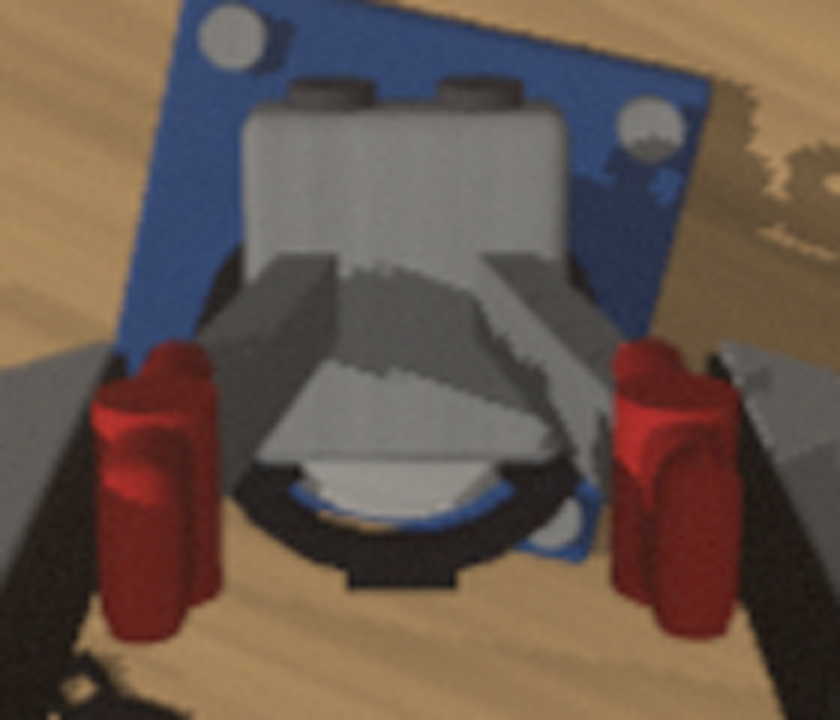

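Emit:
{"op": "jog_arm", "data": {
  "increments": [
    [[-0.1,0,3],[0,0,0]],
    [[-0.2,-0.1,6],[0,0,0]],
    [[-0.3,-0.1,9],[0,0,0]],
    [[-0.3,-0.1,9],[0,0,0]]
  ]
}}

```text
time_s: 10.58
tool_pos: [0.5476, 0.1844, 0.2122]
tool_rot: [0.003, 0.974, 0.226, 0.017]
ft_force: [-0.3, -0.1, -1.5]
width: 0.0616
```

```bash
python3 blk.py b11; python3 mv.py 0 0 -8; python3 -c "
from h import *
from plant import vision
c=vision.camera('scene')
im=c['image']; cv2.imwrite('pics/s11.png',cv2.resize(im[200:235,350:385],(700,700),interpolation=cv2.INTER_NEAREST))
"
```

```text
t 10.57 pos [0.5476 0.1844 0.2122] yawy -63.85 tilt [ 0.0344  0.0016 -0.9994] w 0.0616 F [-0.3 -0.1 -1.5]
shift mm [ -0.1   0.3 -37.8] turn [ 0.79 -1.81 -0.13]
block px rows 178 244 cols med 290.0 344.0
(0.025, 0.022, 0.049) [346.5 180.1]
(0.025, -0.022, 0.049) [290.4 180.1]
(-0.025, -0.022, 0.049) [291.9 239.4]
t 10.62 grip rel hub x,y,z [ 43.1   0.9 231.5] tcp z 212.5 w 61.9 F x y z [-0.5  0.1 -1.8] tilt x,y deg [1.83 0.8 ]
incr [-0.26 -0.11  8.  ]
```

View pics/s11.png

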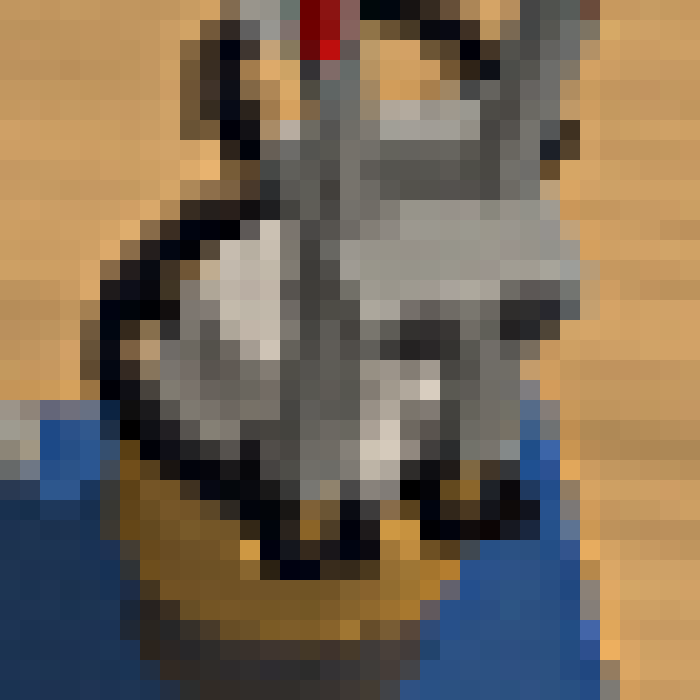

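View pics/b11.png

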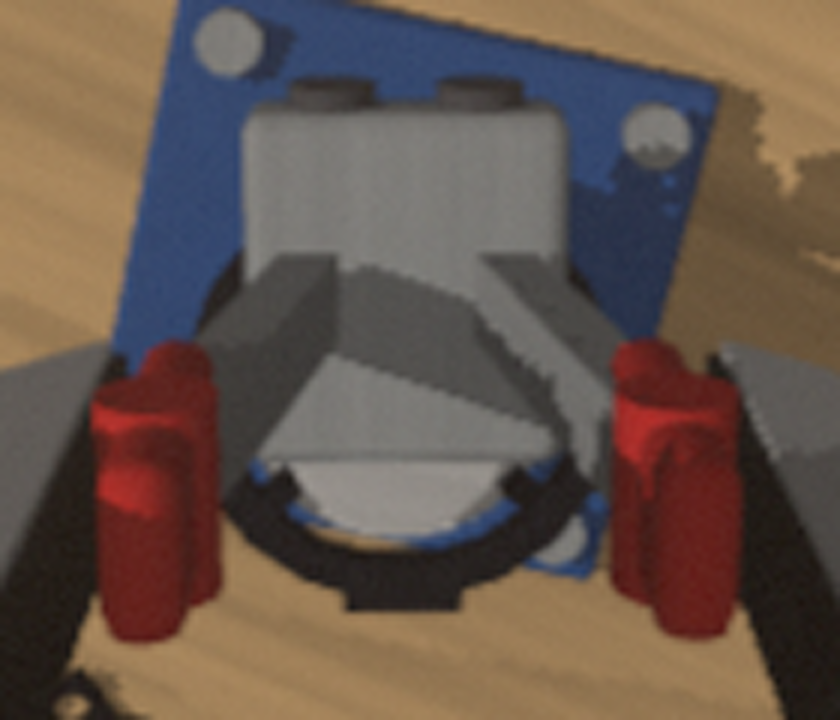

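Emit:
{"op": "jog_arm", "data": {
  "increments": [
    [[-0.1,0,3],[0,0,0]],
    [[-0.2,-0.1,6],[0,0,0]],
    [[-0.3,-0.1,8.5],[0,0,0]],
    [[-0.3,-0.1,8.5],[0,0,0]]
  ]
}}

```text
time_s: 11.18
tool_pos: [0.5476, 0.1844, 0.2037]
tool_rot: [0.003, 0.974, 0.226, 0.017]
ft_force: [0.5, 0.8, -0.4]
width: 0.062
```

```bash
python3 mv.py -2.5 0 0
```

```text
t 11.18 grip rel hub x,y,z [ 42.9   0.9 222.7] tcp z 203.7 w 62.0 F x y z [ 0.8 -0.5 -0.4] tilt x,y deg [1.81 0.79]
incr [-2.5   0.01 -0.08]
```

Emit:
{"op": "jog_arm", "data": {
  "increments": [
    [[-0.4,-0.1,0],[0,0,0]],
    [[-0.8,-0.2,0],[0,0,0]],
    [[-1.3,-0.4,0],[0,0,0]],
    [[-1.8,-0.6,0],[0,0,0]],
    [[-2.4,-0.8,0],[0,0,0]],
    [[-3,-0.9,0],[0,0,0]],
    [[-3.5,-0.9,0],[0,0,0]],
    [[-3.5,-0.9,0],[0,0,0]]
  ],
  "fingers": 0.4,
  "newtons": 20
}}

```text
time_s: 12.18
tool_pos: [0.5442, 0.1837, 0.2037]
tool_rot: [0.003, 0.974, 0.226, 0.017]
ft_force: [0.8, 0.6, -0.6]
width: 0.0346
```

```bash
python3 mv.py 0 0 0; python3 -c "
from h import *
from plant import vision
c=vision.camera('scene')
im=c['image']; cv2.imwrite('pics/s12.png',cv2.resize(im[195:245,340:390],(600,600),interpolation=cv2.INTER_CUBIC))
c=vision.camera('wrist');cv2.imwrite('pics/w12.png',cv2.resize(c['image'][150:290,240:400],(800,700)[:2],interpolation=cv2.INTER_CUBIC)[:600])
c=vision.camera('top');cv2.imwrite('pics/t12.png',cv2.resize(c['image'][165:245,240:320],(600,600)[:2],interpolation=cv2.INTER_CUBIC))
"
```

```text
t 12.18 grip rel hub x,y,z [ 39.5  -0.  222.6] tcp z 203.7 w 34.6 F x y z [ 1.  -0.2 -0.6] tilt x,y deg [1.82 0.8 ]
incr [0. 0. 0.]
```

View pics/s12.png

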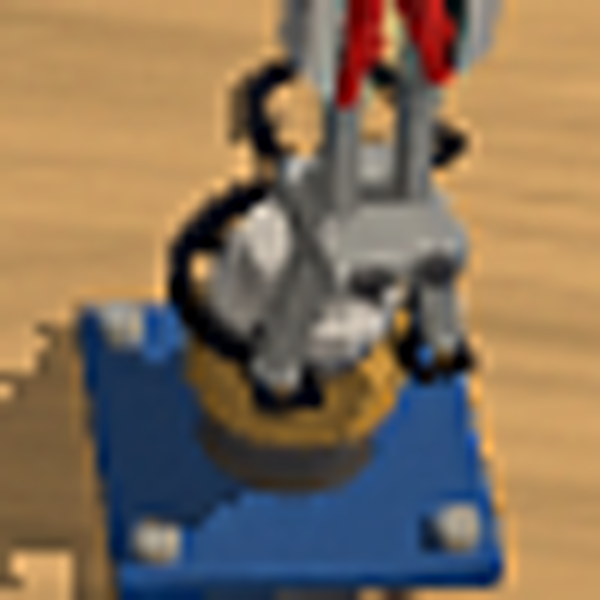

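View pics/w12.png

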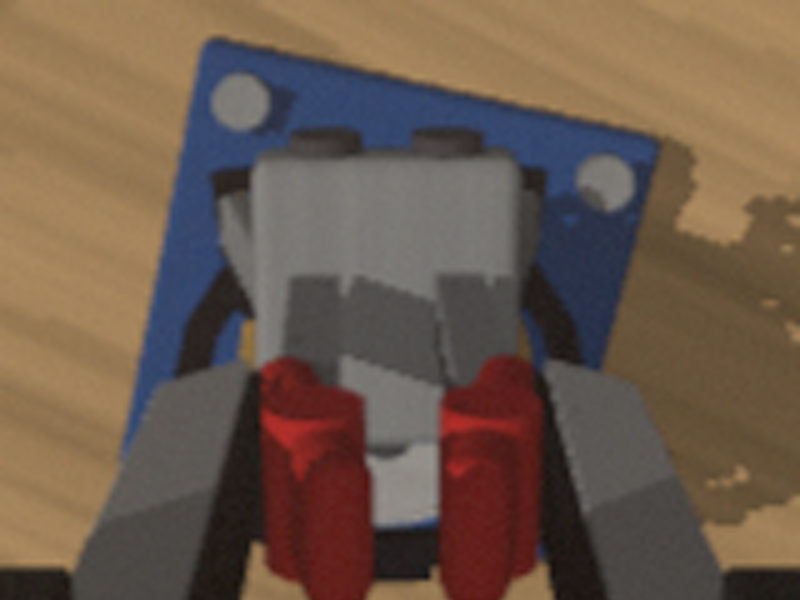

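View pics/t12.png

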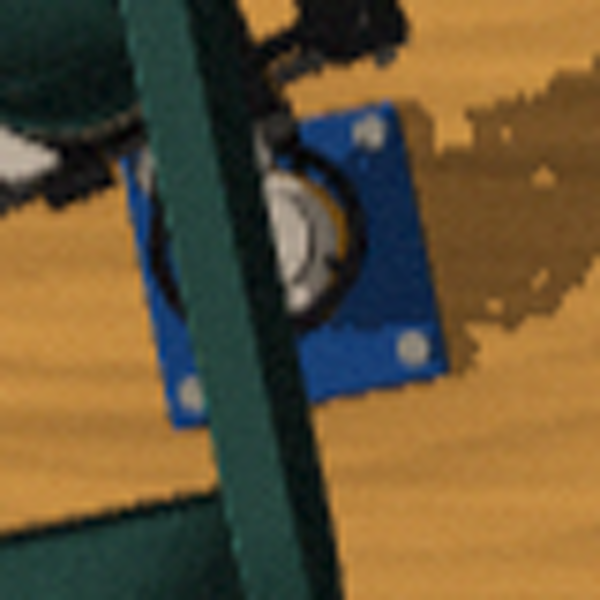

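Emit:
{"op": "jog_arm", "data": {
  "increments": [
    [[0,0,0],[0,0,0]],
    [[0,0,0],[0,0,0]],
    [[0,0,0],[0,0,0]],
    [[0,0,0],[0,0,0]]
  ]
}}

```text
time_s: 12.82
tool_pos: [0.5442, 0.1837, 0.2036]
tool_rot: [0.003, 0.974, 0.226, 0.017]
ft_force: [0.1, 0.6, -1.8]
width: 0.0342
```

```bash
python3 mv.py 0 0 0; python3 -c "
from h import *
from plant import vision
c=vision.camera('scene')
im=c['image']; cv2.imwrite('pics/s13.png',cv2.resize(im[195:245,340:390],(600,600),interpolation=cv2.INTER_CUBIC))
c=vision.camera('wrist');cv2.imwrite('pics/w13.png',cv2.resize(c['image'][170:290,240:400],(800,600)[:2],interpolation=cv2.INTER_CUBIC)[:600])
"
```

```text
t 12.82 grip rel hub x,y,z [ 39.5  -0.  222.6] tcp z 203.6 w 34.2 F x y z [ 0.3 -0.5 -1.8] tilt x,y deg [1.82 0.79]
incr [0. 0. 0.]
```

View pics/s13.png

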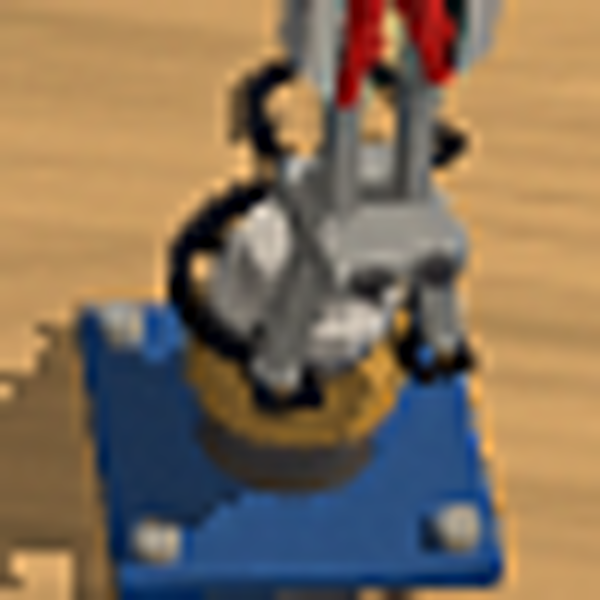

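View pics/w13.png

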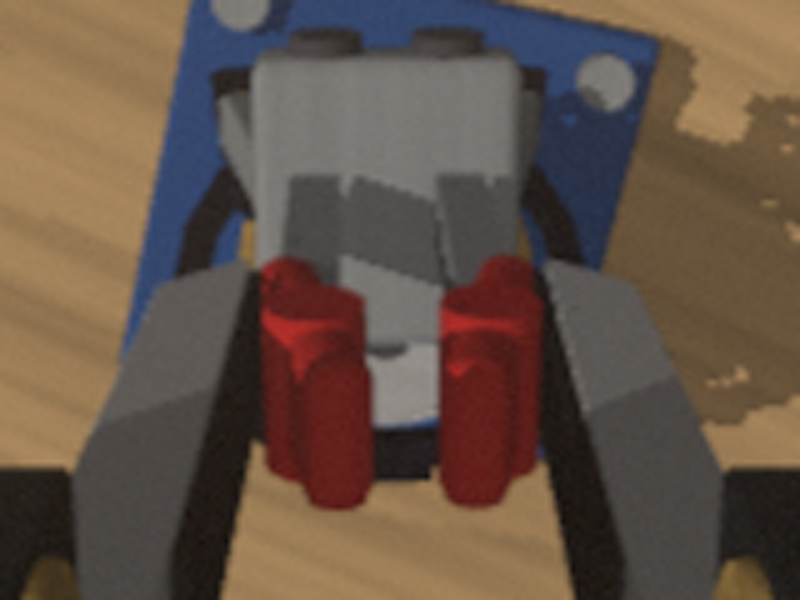

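Emit:
{"op": "jog_arm", "data": {
  "increments": [
    [[0,0,0],[0,0,0]],
    [[0,0,0],[0,0,0]],
    [[0,0,0],[0,0,0]],
    [[0,0,0],[0,0,0]]
  ],
  "newtons": 28
}}

```text
time_s: 13.42
tool_pos: [0.5442, 0.1837, 0.2036]
tool_rot: [0.003, 0.974, 0.226, 0.017]
ft_force: [0.4, -0.0, 0.4]
width: 0.0304
```

```bash
python3 mv.py 0 0 0; python3 -c "
from h import *
from plant import vision
c=vision.camera('wrist');cv2.imwrite('pics/w14.png',cv2.resize(c['image'][170:290,240:400],(800,600)[:2],interpolation=cv2.INTER_CUBIC)[:600])
H=np.array([.5081,.1661]);a=np.radians(26.3);x=np.array([np.cos(a),np.sin(a)])
for sh in(-2,0,2):
 for z in (.086,.080,.076,.066):
  print(sh,z,[((proj(c,[*(H+x*(k+sh)/1e3),z])-[240,170]+.5)*5-.5).round(0) for k in(-42,-32)], ((proj(c,[*(H+x*(-42+sh)/1e3),z-.006])-[240,170]+.5)*5-.5).round(0))
"
```

```text
t 13.43 grip rel hub x,y,z [ 39.5  -0.  222.6] tcp z 203.6 w 30.4 F x y z [0.3 0.2 0.4] tilt x,y deg [1.82 0.8 ]
incr [0. 0. 0.]
-2 0.086 [array([387., 497.]), array([387., 455.])] [387. 485.]
-2 0.08 [array([387., 485.]), array([387., 443.])] [387. 473.]
-2 0.076 [array([387., 477.]), array([387., 435.])] [387. 465.]
-2 0.066 [array([387., 457.]), array([387., 417.])] [387. 446.]
0 0.086 [array([387., 489.]), array([387., 446.])] [387. 476.]
0 0.08 [array([387., 476.]), array([387., 435.])] [387. 465.]
0 0.076 [array([387., 468.]), array([387., 427.])] [387. 457.]
0 0.066 [array([387., 449.]), array([386., 409.])] [386. 438.]
2 0.086 [array([387., 480.]), array([387., 438.])] [387. 468.]
2 0.08 [array([387., 468.]), array([387., 426.])] [387. 456.]
2 0.076 [array([387., 460.]), array([387., 419.])] [387. 449.]
2 0.066 [array([387., 441.]), array([386., 401.])] [386. 430.]
```

View pics/w14.png

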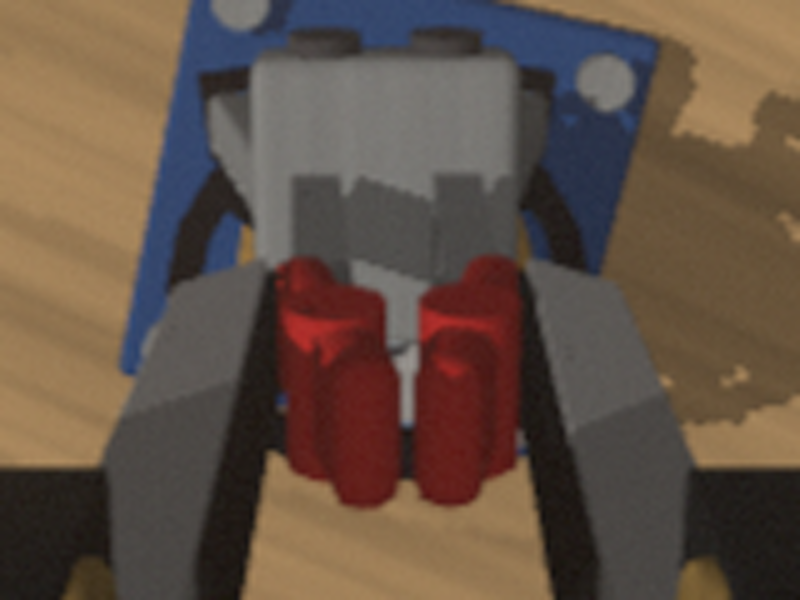

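```bash
python3 -c "
from h import *
from plant import vision
c=vision.camera('wrist')
H=np.array([.5081,.1661]);a=np.radians(26.3);x=np.array([np.cos(a),np.sin(a)]);y=np.array([-x[1],x[0]])
f=lambda u:((u[0]+.5)/5-.5+240,(u[1]+.5)/5-.5+170)
for u in((205,73),(550,73)):
 for z in(.086,.083):
  p=ray(c,f(u),z)[:2]-H; print(u,z,(p@x*1e3).round(1),(p@y*1e3).round(1))
c=vision.camera('scene')
im=c['image']; cv2.imwrite('pics/s14.png',cv2.resize(im[195:245,340:390],(600,600),interpolation=cv2.INTER_CUBIC))
g=lambda p:((proj(c,p)-[340,195]+.5)*12-.5).round(0)
for z in(.086,.076,.066):
  print(z,[g([*(H+x*.038*np.cos(t)+y*.038*np.sin(t)),z]).tolist() for t in np.radians([180,210,240,270])])
"
```

```text
(205, 73) 0.086 50.7 37.0
(205, 73) 0.083 50.1 37.3
(550, 73) 0.086 50.3 -33.8
(550, 73) 0.083 49.8 -34.1
0.086 [[257.0, 179.0], [205.0, 202.0], [178.0, 241.0], [183.0, 287.0]]
0.076 [[254.0, 203.0], [203.0, 225.0], [175.0, 265.0], [181.0, 310.0]]
0.066 [[252.0, 226.0], [200.0, 248.0], [173.0, 288.0], [179.0, 333.0]]
```

View pics/s14.png

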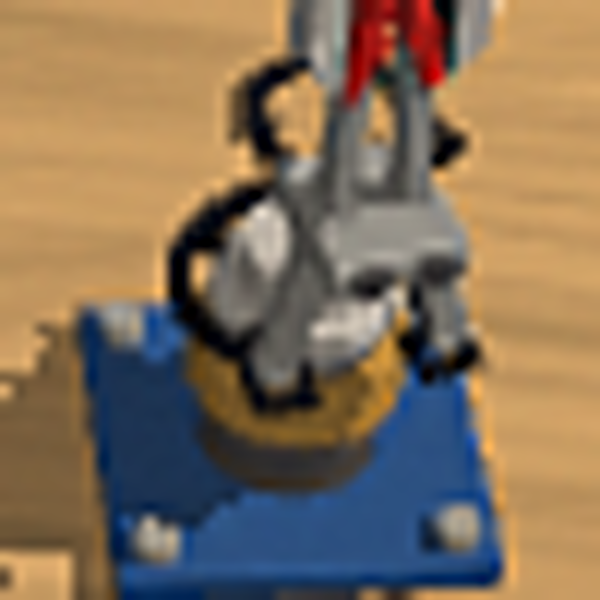

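Emit:
{"op": "jog_arm", "data": {
  "increments": [
    [[-0.5,0.2,0],[0,0,0]],
    [[-1,0.4,0],[0,0,0]],
    [[-1.5,0.6,0],[0,0,0]],
    [[-2,0.8,0],[0,0,0]],
    [[-2.5,1,0],[0,0,0]],
    [[-2.5,1,0],[0,0,0]],
    [[-2.5,1,0],[0,0,0]]
  ],
  "newtons": 34
}}

```text
time_s: 14.45
tool_pos: [0.5419, 0.1814, 0.2028]
tool_rot: [0.003, 0.974, 0.226, 0.016]
ft_force: [-0.9, -0.1, -3.3]
width: 0.0301
```

```bash
cat > look.py <<'E'
from h import *
import sys
from plant import vision
n=sys.argv[1]
c=vision.camera('wrist');cv2.imwrite(f'pics/w{n}.png',cv2.resize(c['image'][170:290,240:400],(800,600),interpolation=cv2.INTER_CUBIC))
H=np.array([.5081,.1661]);a=np.radians(26.3);x=np.array([np.cos(a),np.sin(a)])
for z in (.086,.080,.076,.066): print(z,'back outer/inner top, outer bottom',[((proj(c,[*(H+x*k/1e3),zz])-[240,170]+.5)*5-.5).round(0)[1] for k,zz in((-42,z),(-32,z),(-42,z-.006))],'eye front 48',((proj(c,[*(H+x*.048),z])-[240,170]+.5)*5-.5).round(0))
c=vision.camera('scene')
im=c['image']; cv2.imwrite(f'pics/s{n}.png',cv2.resize(im[195:245,340:390],(600,600),interpolation=cv2.INTER_CUBIC))
E
python3 mv.py 0 0 0; python3 look.py 15
```

```text
t 14.45 grip rel hub x,y,z [ 36.5   1.  221.8] tcp z 202.8 w 30.1 F x y z [-0.9 -0.3 -3.3] tilt x,y deg [1.71 0.79]
incr [0. 0. 0.]
0.086 back outer/inner top, outer bottom [np.float64(476.0), np.float64(434.0), np.float64(464.0)] eye front 48 [381.  70.]
0.08 back outer/inner top, outer bottom [np.float64(464.0), np.float64(422.0), np.float64(452.0)] eye front 48 [381.  65.]
0.076 back outer/inner top, outer bottom [np.float64(456.0), np.float64(415.0), np.float64(445.0)] eye front 48 [380.  61.]
0.066 back outer/inner top, outer bottom [np.float64(437.0), np.float64(397.0), np.float64(426.0)] eye front 48 [380.  53.]
```

View pics/w15.png

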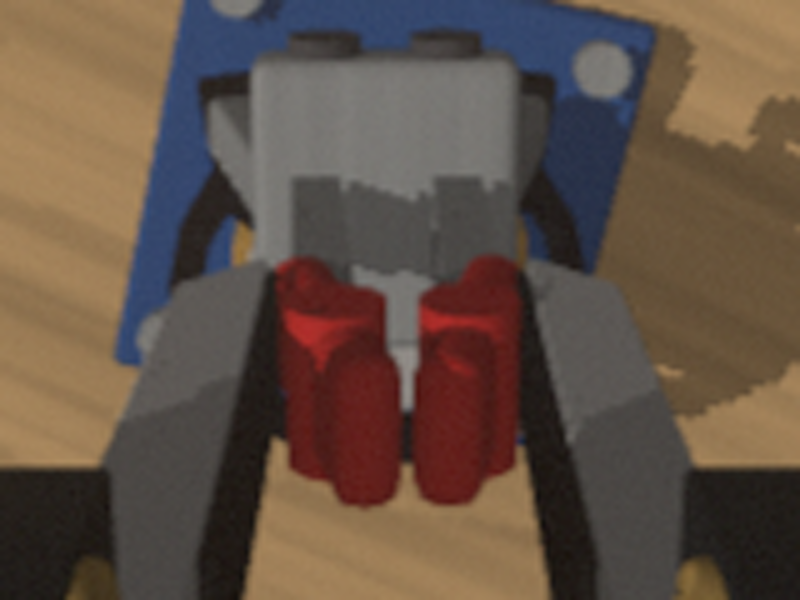

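View pics/s15.png

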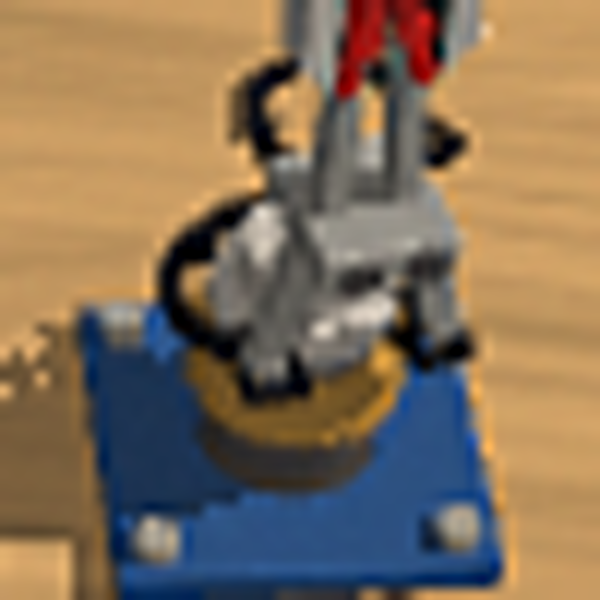

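```bash
python3 mv.py 0 0 -6; python3 look.py 16
```

```text
t 14.55 grip rel hub x,y,z [ 36.6   1.  222. ] tcp z 203.0 w 30.4 F x y z [-0.5  0.9 -2.7] tilt x,y deg [1.73 0.79]
incr [-0.18 -0.08  6.  ]
0.086 back outer/inner top, outer bottom [np.float64(477.0), np.float64(434.0), np.float64(465.0)] eye front 48 [381.  71.]
0.08 back outer/inner top, outer bottom [np.float64(465.0), np.float64(423.0), np.float64(453.0)] eye front 48 [381.  66.]
0.076 back outer/inner top, outer bottom [np.float64(457.0), np.float64(415.0), np.float64(445.0)] eye front 48 [381.  62.]
0.066 back outer/inner top, outer bottom [np.float64(438.0), np.float64(397.0), np.float64(427.0)] eye front 48 [380.  54.]
```

View pics/w16.png

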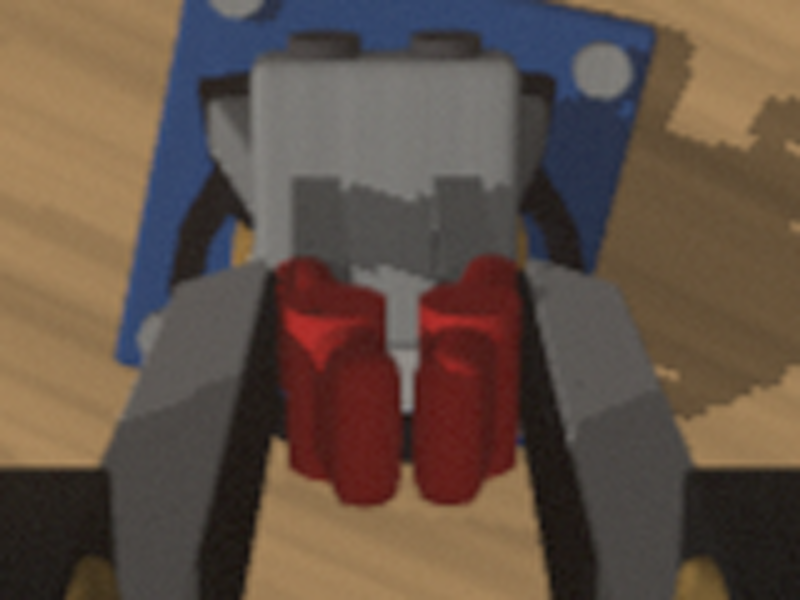

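Emit:
{"op": "jog_arm", "data": {
  "increments": [
    [[0,0,1.5],[0,0,0]],
    [[0,0,3],[0,0,0]],
    [[-0.1,0,4.5],[0,0,0]],
    [[-0.1,0,6],[0,0,0]],
    [[-0.1,0,6],[0,0,0]]
  ]
}}

```text
time_s: 15.28
tool_pos: [0.5421, 0.1815, 0.197]
tool_rot: [0.003, 0.974, 0.226, 0.016]
ft_force: [0.3, 0.8, -2.3]
width: 0.0298
```

```bash
python3 mv.py 0 0 -6; python3 look.py 17
```

```text
t 15.28 grip rel hub x,y,z [ 36.8   1.  216. ] tcp z 197.0 w 29.8 F x y z [ 0.7 -0.6 -2.3] tilt x,y deg [1.75 0.78]
incr [-0.18 -0.08  6.  ]
0.086 back outer/inner top, outer bottom [np.float64(490.0), np.float64(447.0), np.float64(478.0)] eye front 48 [381.  77.]
0.08 back outer/inner top, outer bottom [np.float64(478.0), np.float64(435.0), np.float64(465.0)] eye front 48 [381.  72.]
0.076 back outer/inner top, outer bottom [np.float64(469.0), np.float64(427.0), np.float64(458.0)] eye front 48 [381.  68.]
0.066 back outer/inner top, outer bottom [np.float64(450.0), np.float64(409.0), np.float64(439.0)] eye front 48 [380.  60.]
```

View pics/w17.png

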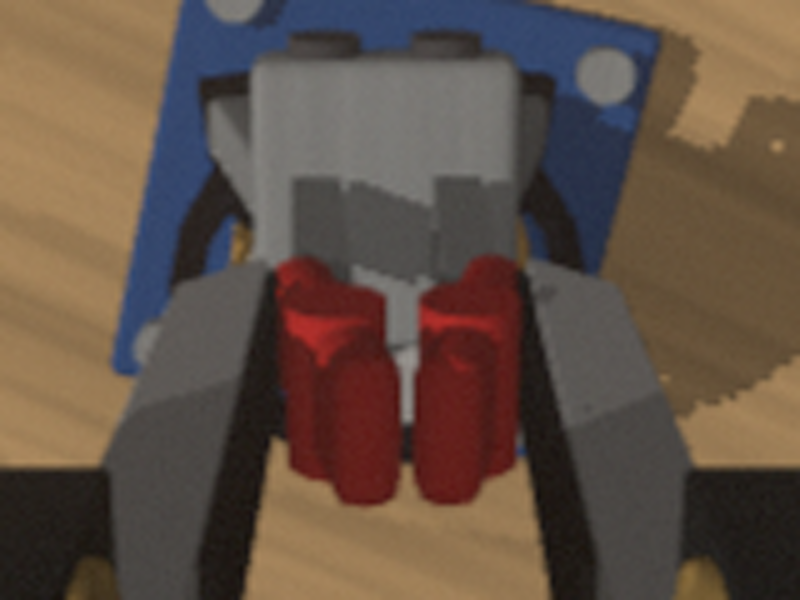

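View pics/s17.png

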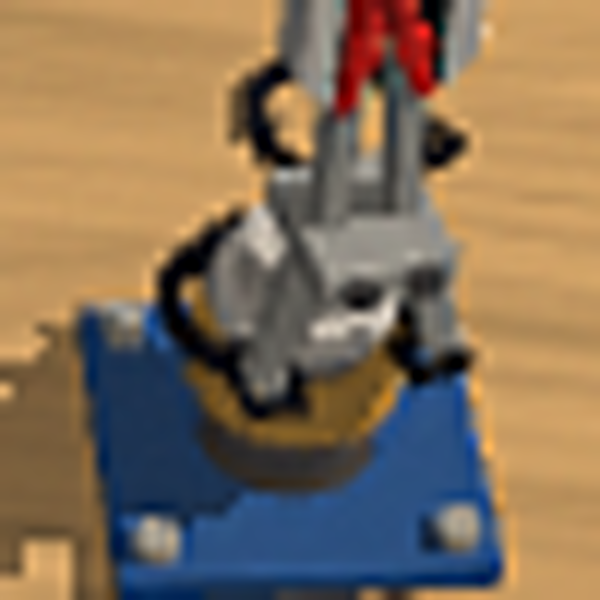

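Emit:
{"op": "jog_arm", "data": {
  "increments": [
    [[0,0,2],[0,0,0]],
    [[-0.1,0,4],[0,0,0]],
    [[-0.2,-0.1,6],[0,0,0]],
    [[-0.2,-0.1,8],[0,0,0]],
    [[-0.2,-0.1,8],[0,0,0]]
  ]
}}

```text
time_s: 16.0
tool_pos: [0.5424, 0.1816, 0.1892]
tool_rot: [0.003, 0.974, 0.226, 0.017]
ft_force: [1.1, 0.8, -2.8]
width: 0.0302
```

```bash
python3 mv.py 0 0 -5.5; python3 look.py 18
```

```text
t 16.0 grip rel hub x,y,z [ 37.    1.  208.1] tcp z 189.2 w 30.2 F x y z [ 1.3 -0.2 -2.8] tilt x,y deg [1.77 0.79]
incr [-0.17 -0.08  5.5 ]
0.086 back outer/inner top, outer bottom [np.float64(509.0), np.float64(464.0), np.float64(495.0)] eye front 48 [381.  86.]
0.08 back outer/inner top, outer bottom [np.float64(495.0), np.float64(452.0), np.float64(482.0)] eye front 48 [381.  80.]
0.076 back outer/inner top, outer bottom [np.float64(487.0), np.float64(444.0), np.float64(474.0)] eye front 48 [381.  76.]
0.066 back outer/inner top, outer bottom [np.float64(466.0), np.float64(424.0), np.float64(454.0)] eye front 48 [380.  67.]
```

View pics/w18.png

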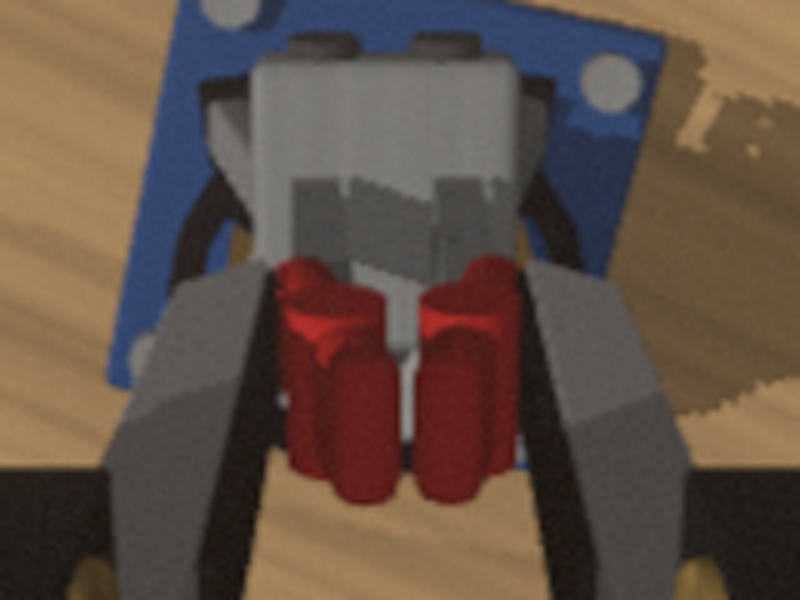

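View pics/s18.png

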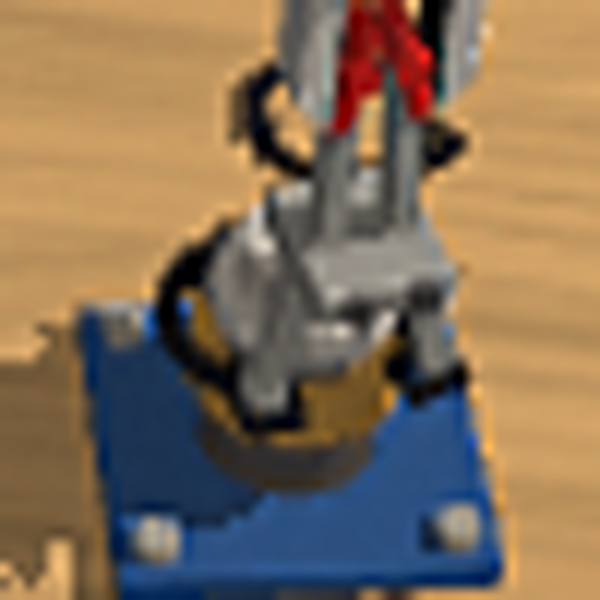

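Emit:
{"op": "jog_arm", "data": {
  "increments": [
    [[0,0,1.5],[0,0,0]],
    [[-0.1,0,3],[0,0,0]],
    [[-0.1,0,4.5],[0,0,0]],
    [[-0.1,0,5.5],[0,0,0]],
    [[-0.1,0,5.5],[0,0,0]]
  ]
}}

```text
time_s: 16.73
tool_pos: [0.5426, 0.1817, 0.1842]
tool_rot: [0.003, 0.974, 0.226, 0.017]
ft_force: [0.2, 1.0, -0.2]
width: 0.0296
```

```bash
python3 mv.py 0 0 -2; python3 look.py 19
```

```text
t 16.73 grip rel hub x,y,z [ 37.3   1.1 203.1] tcp z 184.2 w 29.6 F x y z [ 0.7 -0.8 -0.2] tilt x,y deg [1.82 0.79]
incr [-0.06 -0.03  2.  ]
0.086 back outer/inner top, outer bottom [np.float64(522.0), np.float64(477.0), np.float64(508.0)] eye front 48 [380.  93.]
0.08 back outer/inner top, outer bottom [np.float64(508.0), np.float64(464.0), np.float64(495.0)] eye front 48 [380.  87.]
0.076 back outer/inner top, outer bottom [np.float64(499.0), np.float64(456.0), np.float64(486.0)] eye front 48 [380.  83.]
0.066 back outer/inner top, outer bottom [np.float64(478.0), np.float64(436.0), np.float64(466.0)] eye front 48 [380.  74.]
```

View pics/w19.png

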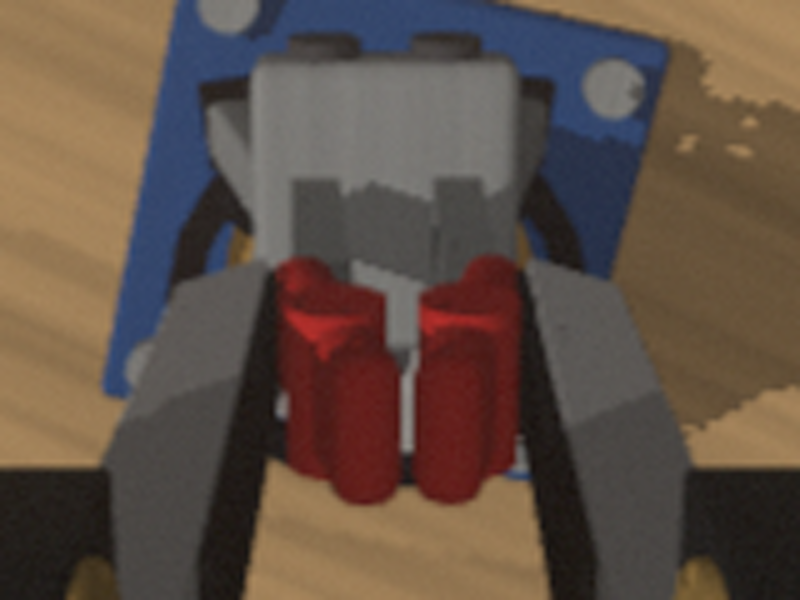

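View pics/s19.png

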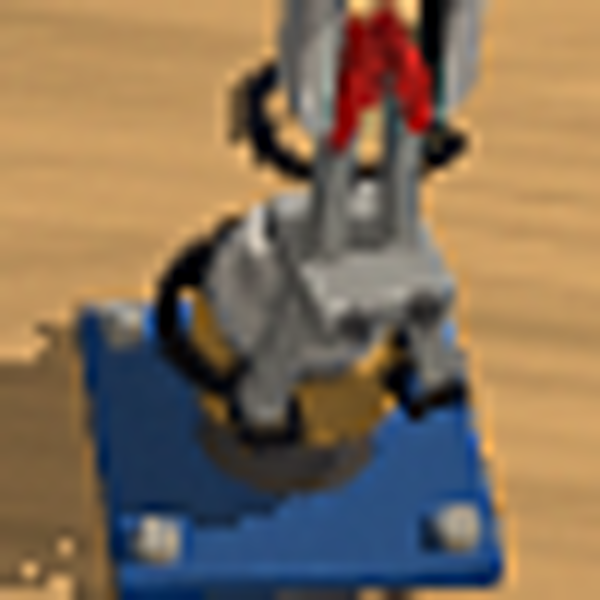

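Emit:
{"op": "jog_arm", "data": {
  "increments": [
    [[0,0,0.7],[0,0,0]],
    [[0,0,1.4],[0,0,0]],
    [[-0.1,0,2],[0,0,0]],
    [[-0.1,0,2],[0,0,0]]
  ]
}}

```text
time_s: 17.32
tool_pos: [0.5429, 0.1818, 0.1827]
tool_rot: [0.003, 0.974, 0.226, 0.018]
ft_force: [-0.4, 1.5, 3.4]
width: 0.0301
```

```bash
python3 mv.py 0 0 -2; python3 look.py 20
```

```text
t 17.32 grip rel hub x,y,z [ 37.5   1.1 201.7] tcp z 182.7 w 30.1 F x y z [ 0.4 -1.5  3.4] tilt x,y deg [1.89 0.8 ]
incr [-0.07 -0.03  2.  ]
0.086 back outer/inner top, outer bottom [np.float64(527.0), np.float64(482.0), np.float64(513.0)] eye front 48 [381.  96.]
0.08 back outer/inner top, outer bottom [np.float64(513.0), np.float64(469.0), np.float64(500.0)] eye front 48 [380.  90.]
0.076 back outer/inner top, outer bottom [np.float64(504.0), np.float64(460.0), np.float64(491.0)] eye front 48 [380.  86.]
0.066 back outer/inner top, outer bottom [np.float64(483.0), np.float64(440.0), np.float64(471.0)] eye front 48 [380.  77.]
```

View pics/w20.png

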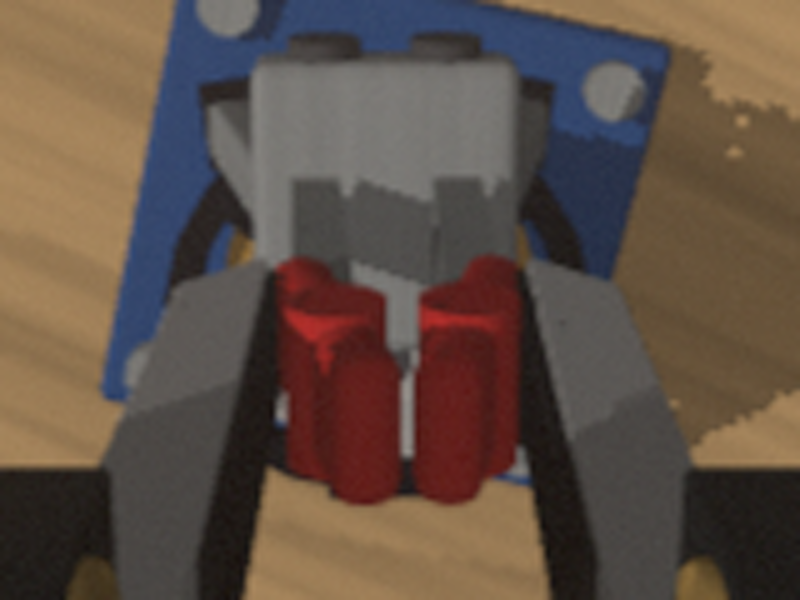

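View pics/s20.png

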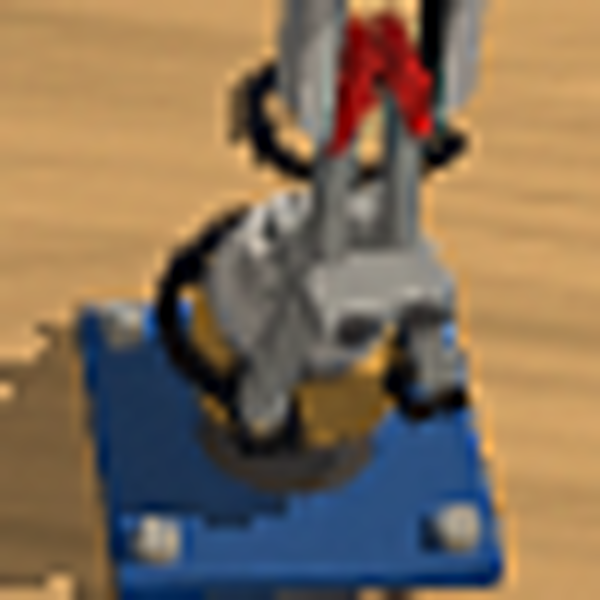

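Emit:
{"op": "jog_arm", "data": {
  "increments": [
    [[0.6,-0.2,-0.4],[0,0,0]],
    [[1.2,-0.4,-0.7],[0,0,0]],
    [[1.8,-0.6,-0.7],[0,0,0]],
    [[2.4,-0.8,-0.7],[0,0,0]],
    [[3,-0.8,-0.7],[0,0,0]],
    [[3,-0.8,-0.7],[0,0,0]]
  ]
}}

```text
time_s: 18.18
tool_pos: [0.545, 0.1835, 0.183]
tool_rot: [0.003, 0.974, 0.226, 0.017]
ft_force: [0.9, -0.5, 0.4]
width: 0.0301
```

```bash
python3 mv.py 0 0 -2; python3 look.py 21
```

```text
t 18.18 grip rel hub x,y,z [ 40.2   0.4 202. ] tcp z 183.0 w 30.1 F x y z [0.6 0.9 0.4] tilt x,y deg [1.81 0.81]
incr [-0.06 -0.03  2.  ]
0.086 back outer/inner top, outer bottom [np.float64(538.0), np.float64(493.0), np.float64(524.0)] eye front 48 [384. 109.]
0.08 back outer/inner top, outer bottom [np.float64(524.0), np.float64(479.0), np.float64(510.0)] eye front 48 [384. 103.]
0.076 back outer/inner top, outer bottom [np.float64(514.0), np.float64(471.0), np.float64(501.0)] eye front 48 [384.  99.]
0.066 back outer/inner top, outer bottom [np.float64(493.0), np.float64(450.0), np.float64(480.0)] eye front 48 [383.  89.]
```

View pics/w21.png

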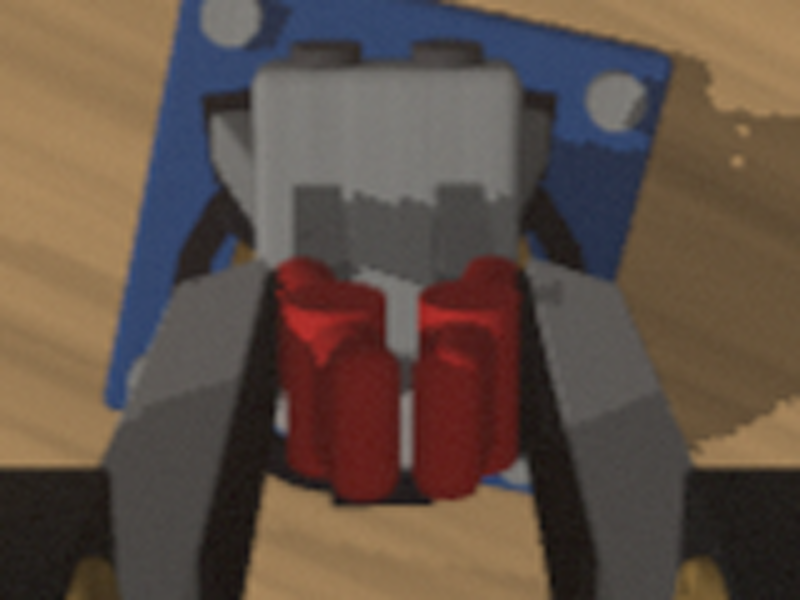

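Emit:
{"op": "jog_arm", "data": {
  "increments": [
    [[0.8,0,0],[0,0,0]],
    [[1.6,0,0],[0,0,0]],
    [[2.4,0,0],[0,0,0]],
    [[3,0,0],[0,0,0]],
    [[3,0,0],[0,0,0]]
  ]
}}

```text
time_s: 18.9
tool_pos: [0.5475, 0.1848, 0.1829]
tool_rot: [0.003, 0.974, 0.226, 0.017]
ft_force: [-0.3, -1.7, 0.0]
width: 0.0301
```

```bash
python3 mv.py 0 0 -2; python3 look.py 22
```

```text
t 18.9 grip rel hub x,y,z [ 43.    0.4 201.9] tcp z 182.9 w 30.1 F x y z [-1.   1.4  0. ] tilt x,y deg [1.79 0.8 ]
incr [-0.06 -0.03  2.  ]
0.086 back outer/inner top, outer bottom [np.float64(550.0), np.float64(505.0), np.float64(536.0)] eye front 48 [384. 123.]
0.08 back outer/inner top, outer bottom [np.float64(536.0), np.float64(492.0), np.float64(522.0)] eye front 48 [384. 117.]
0.076 back outer/inner top, outer bottom [np.float64(527.0), np.float64(483.0), np.float64(513.0)] eye front 48 [384. 112.]
0.066 back outer/inner top, outer bottom [np.float64(505.0), np.float64(462.0), np.float64(492.0)] eye front 48 [383. 102.]
```

View pics/w22.png

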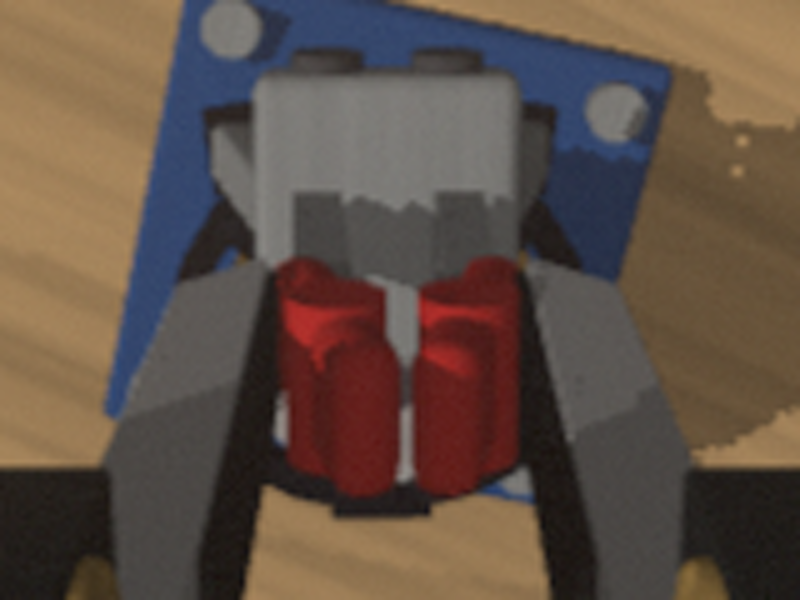

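View pics/s22.png

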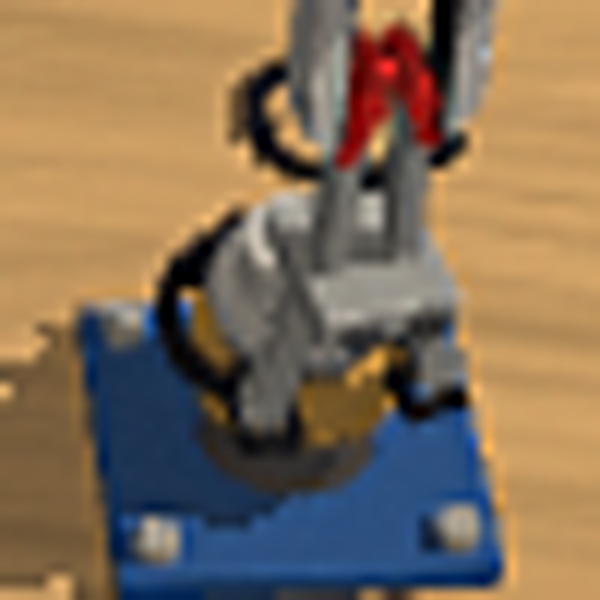

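Emit:
{"op": "jog_arm", "data": {
  "increments": [
    [[0.3,0,-0.5],[0,0,0]],
    [[0.6,0,-1],[0,0,0]],
    [[1,0,-1.2],[0,0,0]],
    [[1,0,-1.2],[0,0,0]]
  ]
}}

```text
time_s: 19.5
tool_pos: [0.5482, 0.1853, 0.1839]
tool_rot: [0.003, 0.974, 0.226, 0.017]
ft_force: [-1.2, -0.9, -0.4]
width: 0.0299
```

```bash
python3 mv.py 0 0 -2; python3 look.py 23
```

```text
t 19.5 grip rel hub x,y,z [ 43.9   0.3 202.9] tcp z 183.9 w 29.9 F x y z [-1.5  0.3 -0.4] tilt x,y deg [1.77 0.78]
incr [-0.06 -0.03  2.  ]
0.086 back outer/inner top, outer bottom [np.float64(551.0), np.float64(507.0), np.float64(537.0)] eye front 48 [385. 126.]
0.08 back outer/inner top, outer bottom [np.float64(537.0), np.float64(493.0), np.float64(523.0)] eye front 48 [385. 120.]
0.076 back outer/inner top, outer bottom [np.float64(528.0), np.float64(484.0), np.float64(514.0)] eye front 48 [385. 115.]
0.066 back outer/inner top, outer bottom [np.float64(506.0), np.float64(464.0), np.float64(493.0)] eye front 48 [384. 105.]
```

View pics/w23.png

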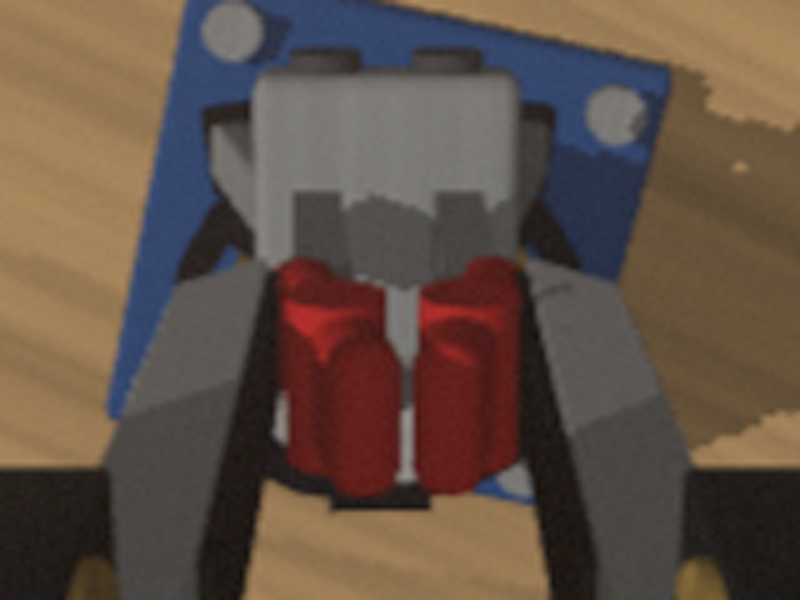

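Emit:
{"op": "jog_arm", "data": {
  "increments": [
    [[0.6,0,-0.3],[0,0,0]],
    [[1.2,0,-0.5],[0,0,0]],
    [[1.8,0,-0.5],[0,0,0]],
    [[2,0,-0.5],[0,0,0]]
  ]
}}

```text
time_s: 20.1
tool_pos: [0.55, 0.1863, 0.1844]
tool_rot: [0.003, 0.974, 0.226, 0.017]
ft_force: [-0.3, -0.3, -2.0]
width: 0.0299
```

```bash
python3 mv.py 0 0 -2; python3 look.py 24
```

```text
t 20.1 grip rel hub x,y,z [4.600e+01 2.000e-01 2.034e+02] tcp z 184.4 w 29.9 F x y z [-0.4  0.2 -2. ] tilt x,y deg [1.77 0.78]
incr [-0.06 -0.03  2.  ]
0.086 back outer/inner top, outer bottom [np.float64(559.0), np.float64(515.0), np.float64(545.0)] eye front 48 [385. 136.]
0.08 back outer/inner top, outer bottom [np.float64(545.0), np.float64(501.0), np.float64(531.0)] eye front 48 [385. 129.]
0.076 back outer/inner top, outer bottom [np.float64(535.0), np.float64(492.0), np.float64(522.0)] eye front 48 [385. 125.]
0.066 back outer/inner top, outer bottom [np.float64(513.0), np.float64(471.0), np.float64(501.0)] eye front 48 [385. 114.]
```

View pics/w24.png

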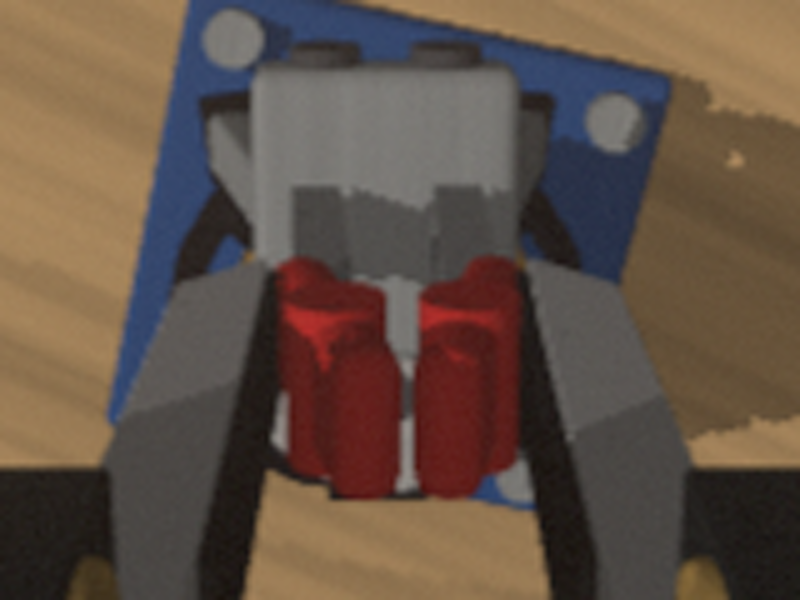

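View pics/s24.png

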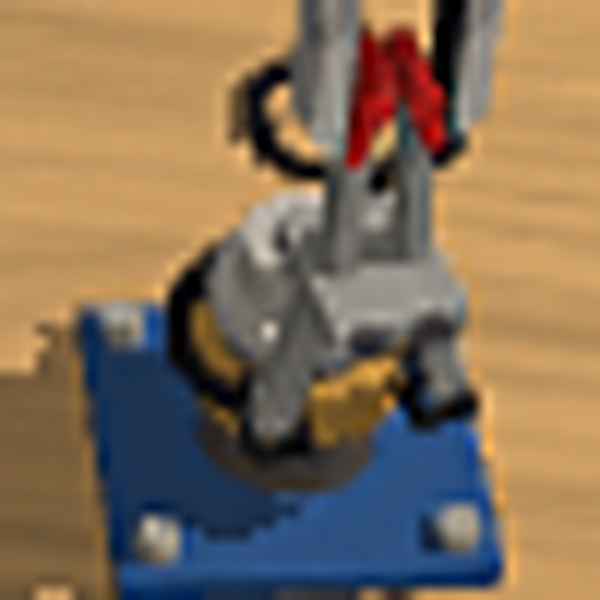

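Emit:
{"op": "jog_arm", "data": {
  "increments": [
    [[-0.6,0,0],[0,0,0]],
    [[-1.2,0,0],[0,0,0]],
    [[-1.7,0,0],[0,0,0]],
    [[-1.7,0,0],[0,0,0]]
  ]
}}

```text
time_s: 20.7
tool_pos: [0.5486, 0.1855, 0.1846]
tool_rot: [0.003, 0.974, 0.226, 0.017]
ft_force: [0.4, 0.1, -2.5]
width: 0.03
```

```bash
python3 mv.py 0 0 -2; python3 look.py 25
```

```text
t 20.7 grip rel hub x,y,z [4.430e+01 2.000e-01 2.035e+02] tcp z 184.6 w 30.0 F x y z [ 0.4  0.1 -2.5] tilt x,y deg [1.79 0.78]
incr [-0.06 -0.03  2.  ]
0.086 back outer/inner top, outer bottom [np.float64(552.0), np.float64(507.0), np.float64(538.0)] eye front 48 [385. 128.]
0.08 back outer/inner top, outer bottom [np.float64(538.0), np.float64(494.0), np.float64(524.0)] eye front 48 [385. 121.]
0.076 back outer/inner top, outer bottom [np.float64(528.0), np.float64(485.0), np.float64(515.0)] eye front 48 [385. 117.]
0.066 back outer/inner top, outer bottom [np.float64(506.0), np.float64(464.0), np.float64(494.0)] eye front 48 [385. 107.]
```

View pics/w25.png

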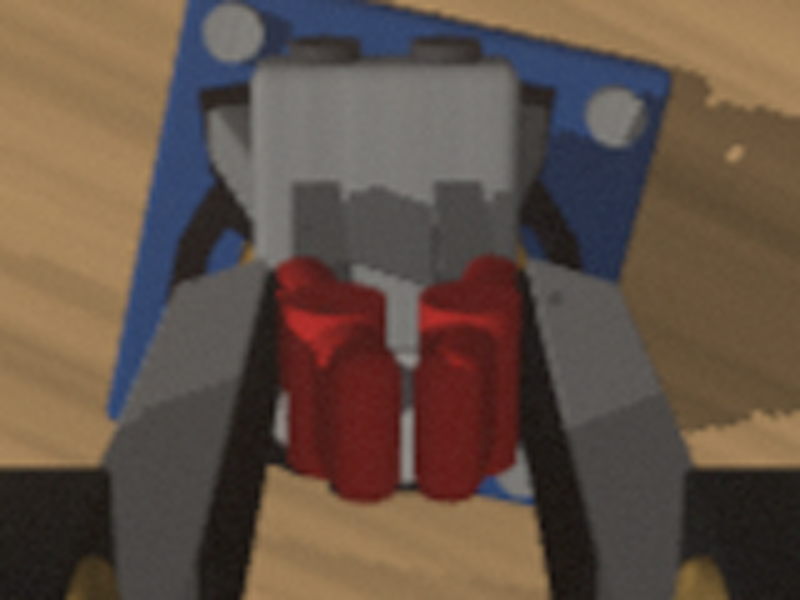

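Emit:
{"op": "jog_arm", "data": {
  "increments": [
    [[-0.7,0,0],[0,0,0]],
    [[-1.4,0,0],[0,0,0]],
    [[-2,0,0],[0,0,0]],
    [[-2,0,0],[0,0,0]]
  ]
}}

```text
time_s: 21.3
tool_pos: [0.5468, 0.1847, 0.1846]
tool_rot: [0.003, 0.974, 0.226, 0.017]
ft_force: [-0.5, 0.4, -1.6]
width: 0.03
```

```bash
python3 mv.py 0 0 -2; python3 look.py 26
```

```text
t 21.3 grip rel hub x,y,z [4.240e+01 2.000e-01 2.036e+02] tcp z 184.6 w 30.0 F x y z [-0.3 -0.6 -1.6] tilt x,y deg [1.81 0.78]
incr [-0.06 -0.03  2.  ]
0.086 back outer/inner top, outer bottom [np.float64(543.0), np.float64(499.0), np.float64(529.0)] eye front 48 [385. 118.]
0.08 back outer/inner top, outer bottom [np.float64(529.0), np.float64(486.0), np.float64(516.0)] eye front 48 [385. 112.]
0.076 back outer/inner top, outer bottom [np.float64(520.0), np.float64(477.0), np.float64(507.0)] eye front 48 [385. 108.]
0.066 back outer/inner top, outer bottom [np.float64(499.0), np.float64(456.0), np.float64(486.0)] eye front 48 [385.  98.]
```

View pics/w26.png

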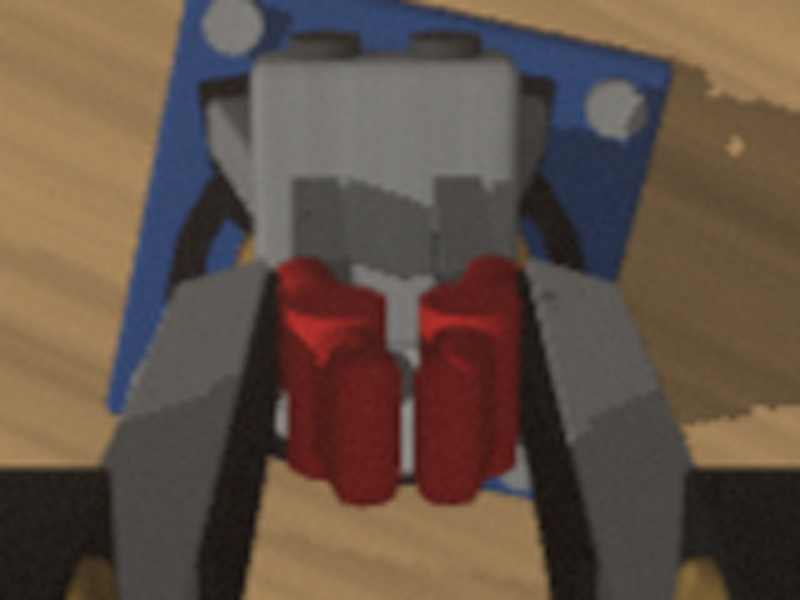

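View pics/s26.png

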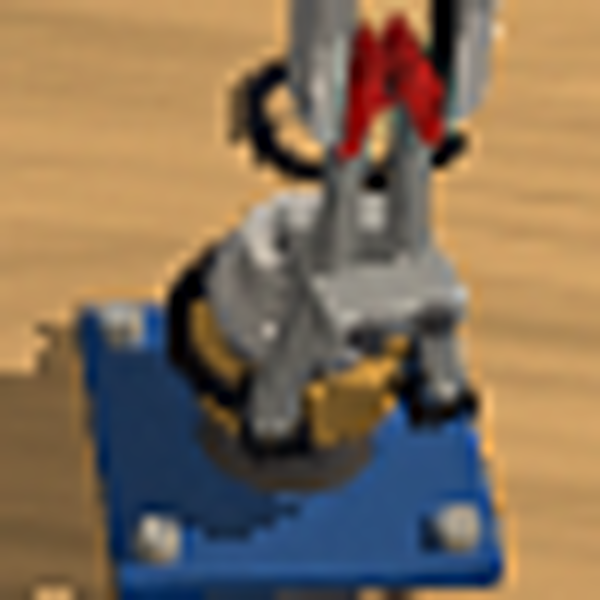

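Emit:
{"op": "jog_arm", "data": {
  "increments": [
    [[-0.4,0,0],[0,0,0]],
    [[-0.8,0,0],[0,0,0]],
    [[-0.8,0,0],[0,0,0]],
    [[-0.8,0,0],[0,0,0]]
  ],
  "fingers": 0.1
}}

```text
time_s: 21.9
tool_pos: [0.5463, 0.1842, 0.1847]
tool_rot: [0.003, 0.974, 0.226, 0.017]
ft_force: [0.8, -0.1, -1.2]
width: 0.0426
```

```bash
python3 mv.py 0 0 -2; python3 look.py 27
```

```text
t 21.9 grip rel hub x,y,z [ 41.6   0.4 203.7] tcp z 184.7 w 42.6 F x y z [ 0.6  0.5 -1.2] tilt x,y deg [1.82 0.8 ]
incr [-0.06 -0.03  2.  ]
0.086 back outer/inner top, outer bottom [np.float64(540.0), np.float64(496.0), np.float64(526.0)] eye front 48 [384. 115.]
0.08 back outer/inner top, outer bottom [np.float64(526.0), np.float64(482.0), np.float64(513.0)] eye front 48 [384. 108.]
0.076 back outer/inner top, outer bottom [np.float64(517.0), np.float64(474.0), np.float64(504.0)] eye front 48 [384. 104.]
0.066 back outer/inner top, outer bottom [np.float64(495.0), np.float64(453.0), np.float64(483.0)] eye front 48 [384.  94.]
```

View pics/w27.png

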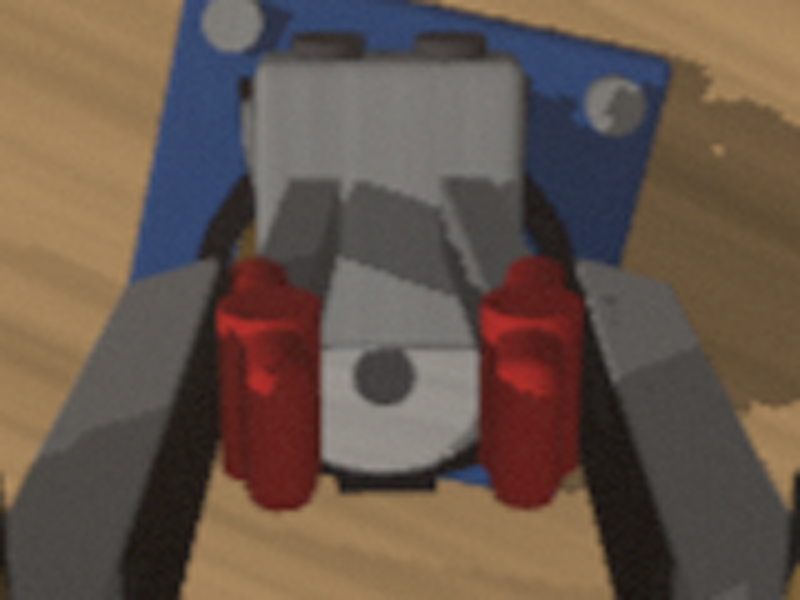

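View pics/s27.png

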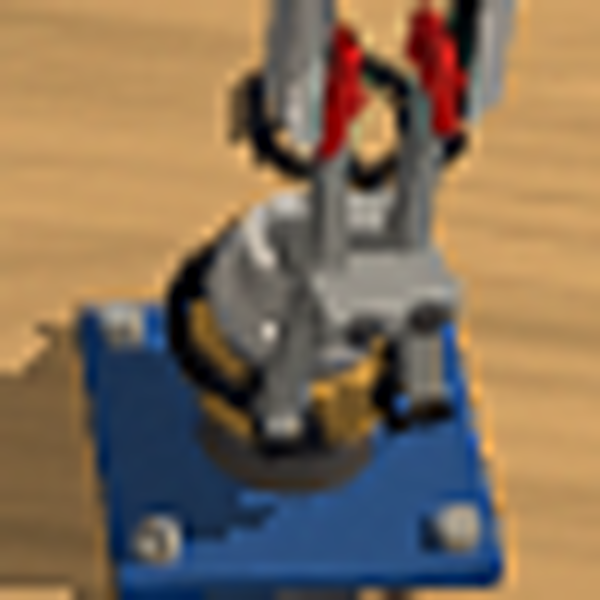

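Emit:
{"op": "jog_arm", "data": {
  "increments": [
    [[0,0,0],[0,0,0]],
    [[0,0,0],[0,0,0]],
    [[0,0,0],[0,0,0]],
    [[0,0,0],[0,0,0]],
    [[0,0,0],[0,0,0]]
  ],
  "fingers": -0.31,
  "newtons": 15
}}

```text
time_s: 22.62
tool_pos: [0.5462, 0.1842, 0.1845]
tool_rot: [0.003, 0.974, 0.226, 0.017]
ft_force: [-0.3, 0.6, -1.7]
width: 0.0618
```

```bash
python3 mv.py 0 0 20; python3 look.py 28
```

```text
t 22.62 grip rel hub x,y,z [ 41.6   0.3 203.5] tcp z 184.5 w 61.8 F x y z [-0.  -0.7 -1.7] tilt x,y deg [1.8  0.79]
incr [  0.63   0.28 -19.99]
0.086 back outer/inner top, outer bottom [np.float64(540.0), np.float64(495.0), np.float64(526.0)] eye front 48 [384. 114.]
0.08 back outer/inner top, outer bottom [np.float64(526.0), np.float64(482.0), np.float64(512.0)] eye front 48 [384. 108.]
0.076 back outer/inner top, outer bottom [np.float64(517.0), np.float64(474.0), np.float64(504.0)] eye front 48 [384. 104.]
0.066 back outer/inner top, outer bottom [np.float64(495.0), np.float64(453.0), np.float64(483.0)] eye front 48 [384.  94.]
```

View pics/w28.png

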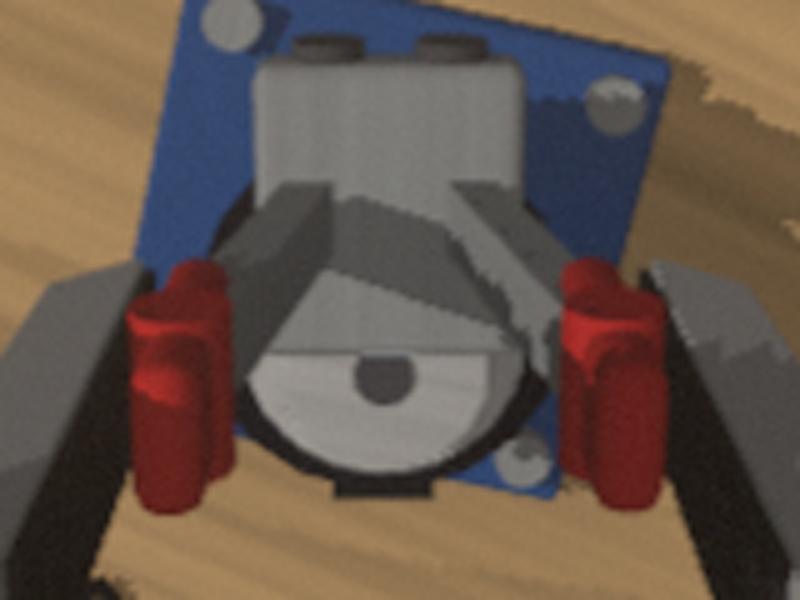

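View pics/s28.png

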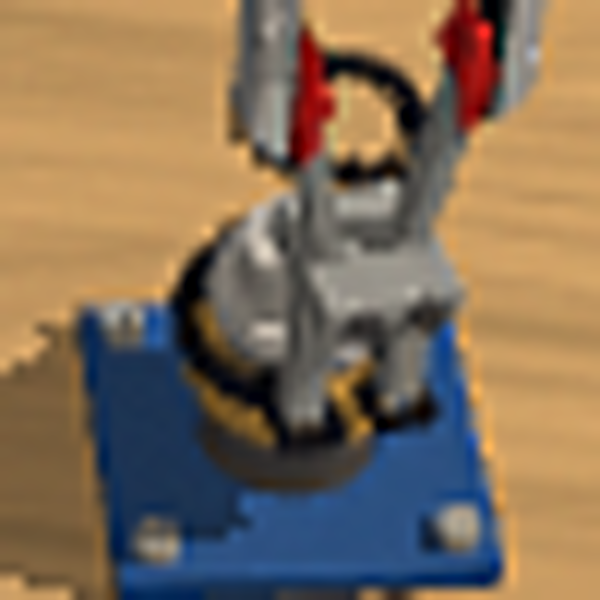

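Emit:
{"op": "jog_arm", "data": {
  "increments": [
    [[0.1,0,-3],[0,0,0]],
    [[0.2,0.1,-6],[0,0,0]],
    [[0.3,0.1,-9],[0,0,0]],
    [[0.4,0.2,-13],[0,0,0]],
    [[0.5,0.2,-17],[0,0,0]],
    [[0.6,0.3,-20],[0,0,0]],
    [[0.6,0.3,-20],[0,0,0]]
  ]
}}

```text
time_s: 23.6
tool_pos: [0.5464, 0.1843, 0.205]
tool_rot: [0.003, 0.974, 0.226, 0.017]
ft_force: [-0.3, 0.2, -2.4]
width: 0.0617
```

```bash
python3 mv.py 0 0 45; python3 look.py 29
```

```text
t 23.6 grip rel hub x,y,z [ 41.7   0.4 224. ] tcp z 205.0 w 61.7 F x y z [-0.2 -0.4 -2.4] tilt x,y deg [1.85 0.8 ]
incr [  1.46   0.63 -44.97]
0.086 back outer/inner top, outer bottom [np.float64(496.0), np.float64(454.0), np.float64(483.0)] eye front 48 [383.  95.]
0.08 back outer/inner top, outer bottom [np.float64(483.0), np.float64(442.0), np.float64(471.0)] eye front 48 [383.  89.]
0.076 back outer/inner top, outer bottom [np.float64(475.0), np.float64(434.0), np.float64(464.0)] eye front 48 [383.  86.]
0.066 back outer/inner top, outer bottom [np.float64(456.0), np.float64(416.0), np.float64(445.0)] eye front 48 [383.  77.]
```

View pics/w29.png

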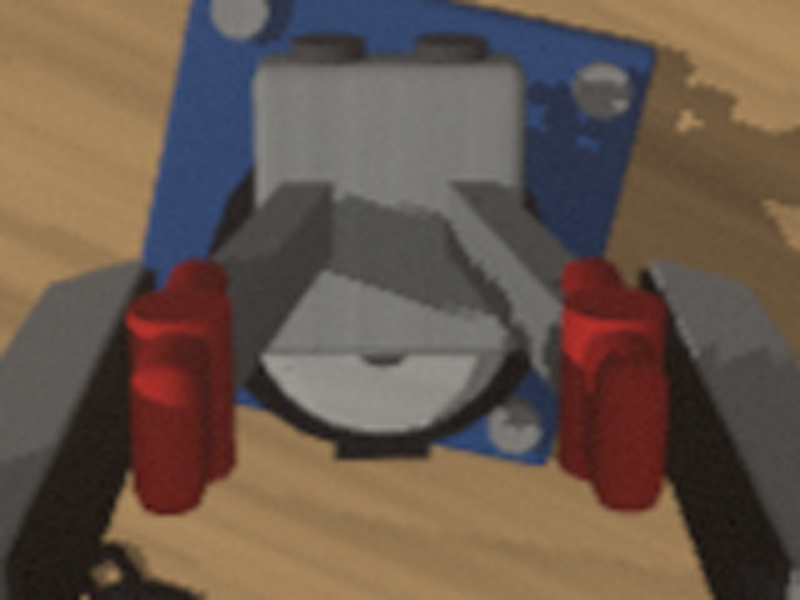

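View pics/s29.png

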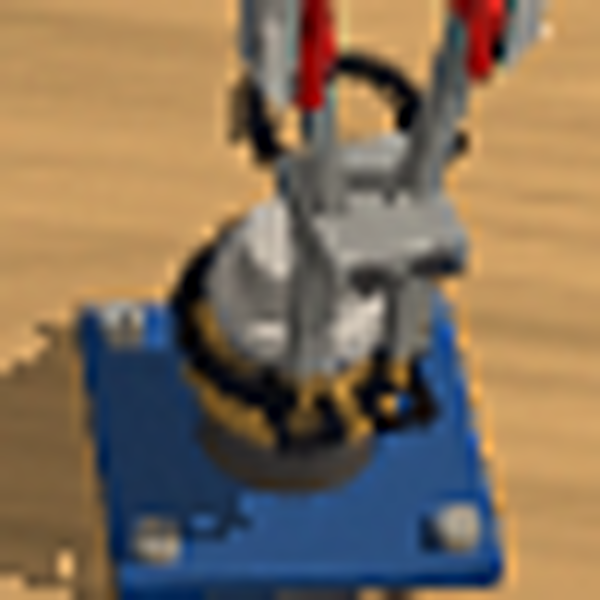

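Emit:
{"op": "jog_arm", "data": {
  "increments": [
    [[0.3,0,-10],[0,0,0]],
    [[0.6,0.3,-25],[0,0,0]],
    [[1,0.5,-40],[0,0,0]],
    [[0,0.7,-52],[0,0,0]],
    [[-12,0.7,-58],[0,0,0]],
    [[-28,0.7,-58],[0,0,0]],
    [[-46,0.7,-58],[0,0,0]],
    [[-64,0.7,-58],[0,0,0]]
  ]
}}

```text
time_s: 24.7
tool_pos: [0.4857, 0.1547, 0.2604]
tool_rot: [0.003, 0.974, 0.226, 0.016]
ft_force: [-0.0, 0.3, -0.9]
width: 0.0615
```

Emit:
{"op": "jog_arm", "data": {
  "increments": [
    [[-17,0,0],[0,0,0]],
    [[-32,0,0],[0,0,0]],
    [[-42,0,0],[0,0,0]],
    [[-48,0,0],[0,0,0]],
    [[-48,0,0],[0,0,0]]
  ]
}}

```text
time_s: 25.32
tool_pos: [0.4426, 0.1335, 0.2591]
tool_rot: [0.003, 0.974, 0.226, 0.017]
ft_force: [-0.9, -0.1, -1.5]
width: 0.0615
```

```bash
python3 mv.py 0 0 0; python3 blk.py b30; python3 -c "
from h import *
from plant import vision
import pickle
c=vision.camera('wrist');pickle.dump(c,open('w30.pkl','wb'))
cv2.imwrite('pics/w30f.png',c['image'])
cv2.imwrite('pics/w30.png',cv2.resize(c['image'][55:175,270:390],(600,600),interpolation=cv2.INTER_CUBIC))
"
```

```text
t 25.32 grip rel hub x,y,z [-7.38e+01 -1.00e-01  2.78e+02] tcp z 259.1 w 61.5 F x y z [-0.8 -0.3 -1.5] tilt x,y deg [1.78 0.79]
incr [0. 0. 0.]
t 25.32 pos [0.4426 0.1335 0.2591] yawy -63.86 tilt [ 0.034   0.0014 -0.9994] w 0.0615 F [-0.9 -0.1 -1.5]
shift mm [115.2   0.2  12.7] turn [ 0.79 -1.78 -0.14]
block px rows 177 244 cols med 291.0 344.0
(0.025, 0.022, 0.049) [346.4 180. ]
(0.025, -0.022, 0.049) [290.4 180. ]
(-0.025, -0.022, 0.049) [291.9 239.2]
```

View pics/w30.png

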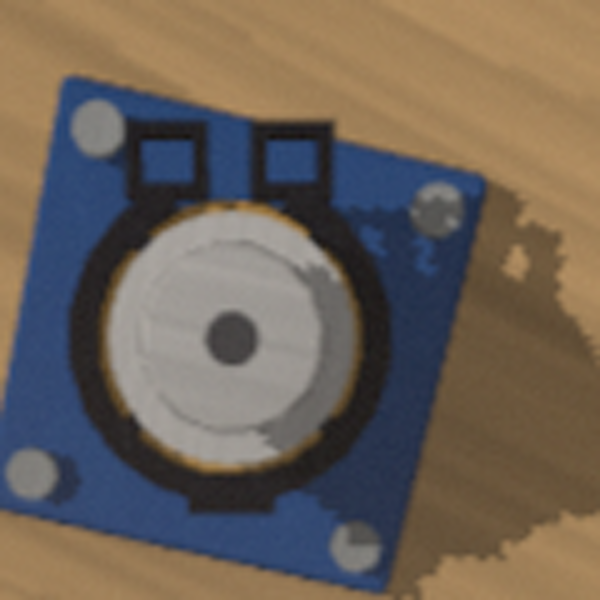

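View pics/b30.png

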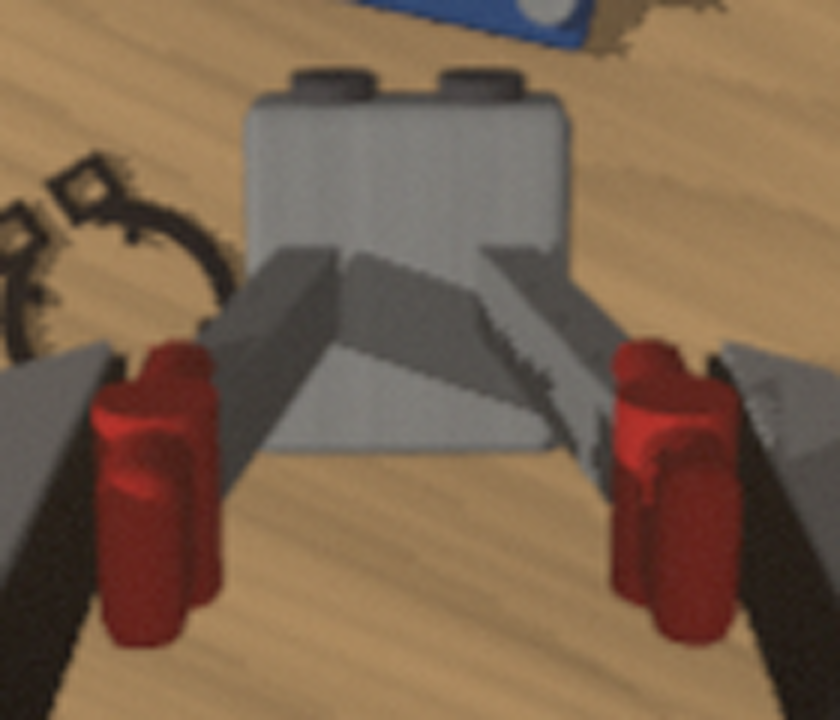

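```bash
python3 -c "
from h import *
import pickle
c=pickle.load(open('w30.pkl','rb')); im=c['image']
g=cv2.cvtColor(im,cv2.COLOR_BGR2GRAY);f=lambda x,y:((x+.5)/5-.5+270,(y+.5)/5-.5+55)
for nm,pts in(('eyes',((167.5,161),(292,161))),('outer',((127,160),(334,160))),('backLR',((188,505),(275,505))),('armsLR',((68,335),(392,335)))):
  P=[ray(c,f(*p),.066) for p in pts]; print(nm,np.linalg.norm(P[0]-P[1]).round(4),((P[0]+P[1])/2).round(4))
H=ray(c,f(231,338),.098);print(H)
E=(ray(c,f(167.5,161),.066)+ray(c,f(292,161),.066))/2;B=ray(c,f(232,513),.066);print('hub-eye',np.linalg.norm((E-H)[:2]),'eye-back',np.linalg.norm((E-B)[:2]), 'hub-back',np.linalg.norm((B-H)[:2]))
print(c['eye'])
"
```

```text
eyes 0.0297 [0.545  0.1849 0.066 ]
outer 0.0494 [0.5453 0.1848 0.066 ]
backLR 0.0218 [0.4718 0.1487 0.066 ]
armsLR 0.0793 [0.5088 0.1671 0.066 ]
[0.50773265 0.16648751 0.098     ]
hub-eye 0.041598290652116114 eye-back 0.08374793292422025 hub-back 0.0421498328924917
[0.50180304 0.1649122  0.4411532 ]
```

```bash
cat >> mv.py <<'E'
def goto(grip,yaw,ax,ay,steps=1):
    s=status.read_state();r=Rq(s['tool_rot']);a=np.radians(yaw);y=np.array([np.cos(a),np.sin(a),0]);z=np.array([0,0,-1.]);x=np.cross(y,z)
    T=R.from_matrix(np.column_stack([x,y,z]))*R.from_rotvec(np.radians([ax,ay,0]))
    tcp=np.array(grip)+.019*T.apply([0,0,1]); d=r.inv().apply(tcp-np.array(s['tool_pos']))*1e3; rv=np.degrees((r.inv()*T).as_rotvec())
    print('t',round(s['time_s'],2),'goto shift',d.round(1),'turn',rv.round(2),'tcp target',tcp.round(4))
E
python3 -c "
from mv import *
goto([.5477,-.1509,.279],-104.83,-.8,1.07)"
```

```text
t 25.43 goto shift [-31.3 302.    2. ] turn [-1.03 -1.23 40.97] tcp target [ 0.548  -0.1512  0.26  ]
```

Emit:
{"op": "jog_arm", "data": {
  "increments": [
    [[-1,10,0],[0,0,1.5]],
    [[-3,30,0],[-0.1,-0.1,4]],
    [[-6,56,0],[-0.2,-0.2,8]],
    [[-10,88,0],[-0.3,-0.4,13]],
    [[-14,122,0],[-0.4,-0.5,18]],
    [[-17,156,0],[-0.5,-0.6,23]],
    [[-20,190,0],[-0.6,-0.8,28]],
    [[-24,222,0],[-0.8,-1,33]]
  ]
}}

```text
time_s: 26.42
tool_pos: [0.5198, -0.0782, 0.2608]
tool_rot: [0.007, 0.998, -0.062, 0.01]
ft_force: [0.6, 0.3, -2.4]
width: 0.0615
```

```bash
python3 -c "
from mv import *
goto([.5477,-.1509,.279],-104.83,-.8,1.07)"
```

```text
t 26.43 goto shift [36.9 69.   2.5] turn [-0.2  -0.2   7.72] tcp target [ 0.548  -0.1512  0.26  ]
```

Emit:
{"op": "jog_arm", "data": {
  "increments": [
    [[9,22,0],[0,0,3]],
    [[18,40,1],[0,0,5]],
    [[27,55,1],[-0.1,-0.1,7]],
    [[34,64,1],[-0.2,-0.2,7.7]],
    [[37,69,1],[-0.2,-0.2,7.7]],
    [[37,69,1],[-0.2,-0.2,7.7]]
  ]
}}

```text
time_s: 27.18
tool_pos: [0.5481, -0.151, 0.2614]
tool_rot: [0.008, 0.992, -0.129, 0.008]
ft_force: [-0.3, -0.2, -2.1]
width: 0.0618
```

```bash
python3 -c "
from mv import *
goto([.5477,-.1509,.279],-104.83,-.8,1.07)"; python3 blk.py b31; python3 -c "
from h import *
from plant import vision
c=vision.camera('wrist');cv2.imwrite('pics/w31.png',c['image'])
c=vision.camera('scene');cv2.imwrite('pics/s31.png',cv2.resize(c['image'][165:245,240:320],(600,600),interpolation=cv2.INTER_CUBIC))
"
```

```text
t 27.18 goto shift [-0.1  0.2  1.4] turn [-0.02  0.02  0.04] tcp target [ 0.548  -0.1512  0.26  ]
t 27.18 pos [ 0.5481 -0.151   0.2614] yawy -104.79 tilt [ 0.0142 -0.0178 -0.9997] w 0.0618 F [-0.3 -0.2 -2.1]
shift mm [ -87.3 -323.7    5.4] turn [  1.12  -0.72 -41.08]
block px rows 179 244 cols med 291.0 344.0
(0.025, 0.022, 0.049) [345.4 181.2]
(0.025, -0.022, 0.049) [289.4 181.2]
(-0.025, -0.022, 0.049) [290.9 240.4]
```

View pics/b31.png

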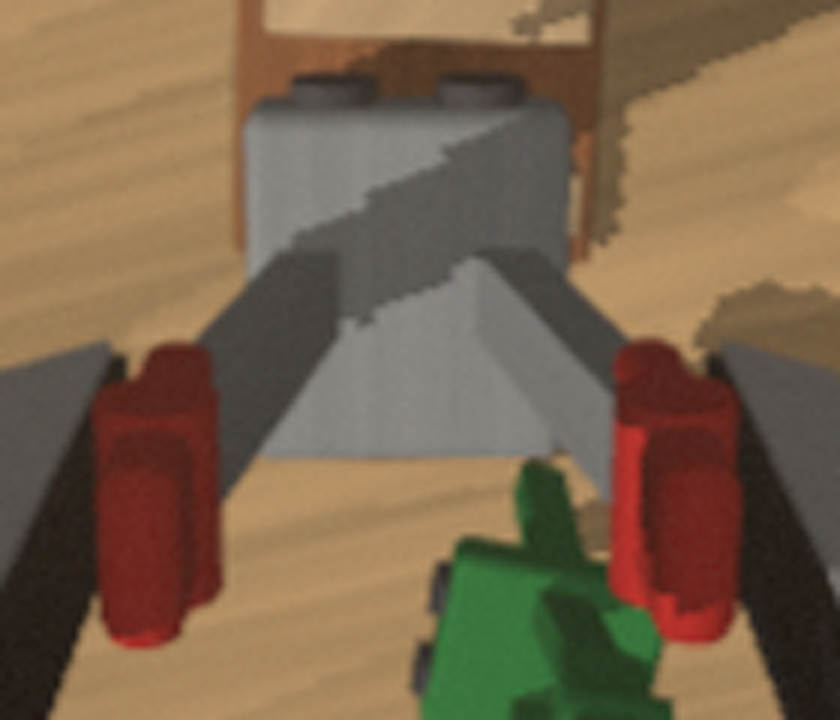

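View pics/s31.png

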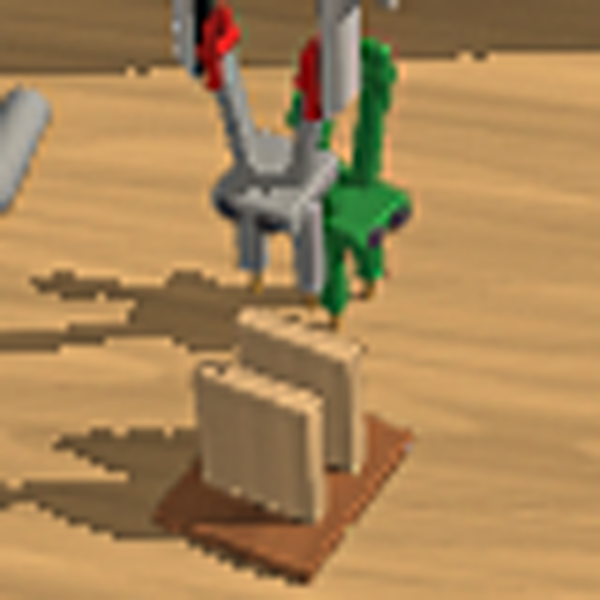

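```bash
python3 -c "
from mv import *
goto([.5477,-.1509,.220],-104.83,-.8,1.5)
goto([.5477,-.1509,.1728],-104.83,-.8,1.5)"
```

```text
t 27.32 goto shift [-0.8 -0.2 60.6] turn [-0.02  0.43  0.07] tcp target [ 0.5481 -0.1513  0.201 ]
t 27.32 goto shift [ -1.7  -0.9 107.8] turn [-0.02  0.43  0.07] tcp target [ 0.5481 -0.1513  0.1538]
```

Emit:
{"op": "jog_arm", "data": {
  "increments": [
    [[0,0,10],[0,0.2,0]],
    [[-0.3,0,22],[0,0.4,0]],
    [[-0.5,-0.1,36],[0,0.4,0]],
    [[-0.7,-0.2,50],[0,0.4,0]],
    [[-0.8,-0.2,60],[0,0.4,0]],
    [[-0.8,-0.2,60],[0,0.4,0]]
  ]
}}

```text
time_s: 28.08
tool_pos: [0.5475, -0.1511, 0.2001]
tool_rot: [0.008, 0.992, -0.128, 0.011]
ft_force: [-0.4, 0.4, -1.4]
width: 0.0621
```

```bash
python3 -c "
from mv import *
goto([.5477,-.1509,.1728],-104.83,-.8,1.5);wmove(0,0,0,-104.83)
from plant import vision
c=vision.camera('scene');cv2.imwrite('pics/s32.png',cv2.resize(c['image'][165:245,240:320],(600,600),interpolation=cv2.INTER_CUBIC))
"
```

```text
t 28.07 goto shift [-0.4 -0.6 46.3] turn [-0.03  0.18  0.07] tcp target [ 0.5481 -0.1513  0.1538]
t 28.07 grip rel hub x,y,z [118.8 296.3 219.1] tcp z 200.1 w 62.1 F x y z [-0.5 -0.3 -1.4] tilt x,y deg [1.32 0.77]
incr [0. 0. 0.]
```

View pics/s32.png

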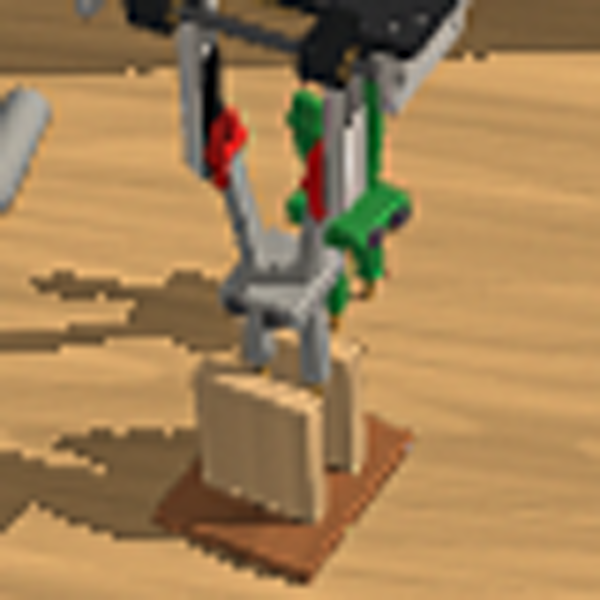

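Emit:
{"op": "jog_arm", "data": {
  "increments": [
    [[0,-0.1,10],[0,0,0]],
    [[-0.1,-0.3,22],[0,0,0]],
    [[-0.2,-0.4,32],[0,0,0]],
    [[-0.3,-0.5,40],[0,0,0]],
    [[-0.4,-0.6,44],[0,0,0]],
    [[-0.4,-0.6,45.5],[0,0,0]],
    [[-0.4,-0.6,46],[0,0,0]]
  ]
}}

```text
time_s: 29.0
tool_pos: [0.5488, -0.1515, 0.1555]
tool_rot: [0.008, 0.992, -0.128, 0.012]
ft_force: [0.7, 0.4, -1.8]
width: 0.0618
```

```bash
python3 -c "
from mv import *
goto([.5477,-.1509,.1728],-104.83,-.8,1.5);wmove(0,0,0,-104.83)
from plant import vision
c=vision.camera('scene');cv2.imwrite('pics/s33.png',cv2.resize(c['image'][165:245,240:320],(600,600),interpolation=cv2.INTER_CUBIC))
c=vision.camera('wrist');cv2.imwrite('pics/w33.png',c['image'])
"
```

```text
t 29.0 goto shift [-0.8 -0.1  1.6] turn [-0.02  0.04  0.07] tcp target [ 0.5481 -0.1513  0.1538]
t 29.0 grip rel hub x,y,z [120.2 296.4 174.5] tcp z 155.5 w 61.8 F x y z [ 0.6 -0.6 -1.8] tilt x,y deg [1.46 0.78]
incr [0. 0. 0.]
```

View pics/s33.png

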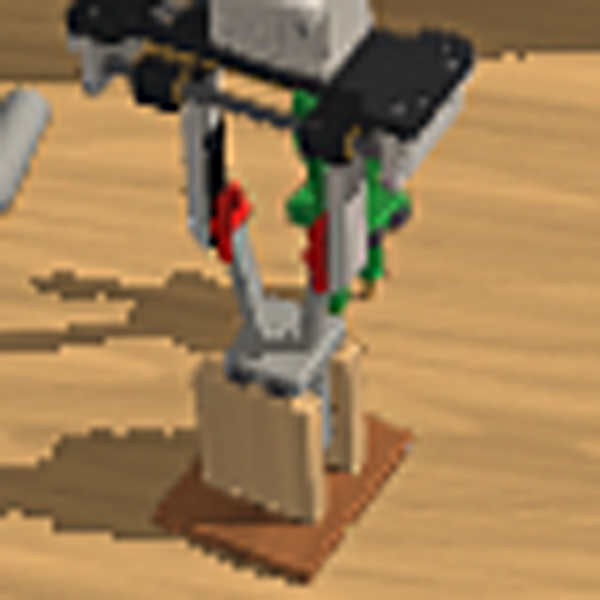

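View pics/w33.png

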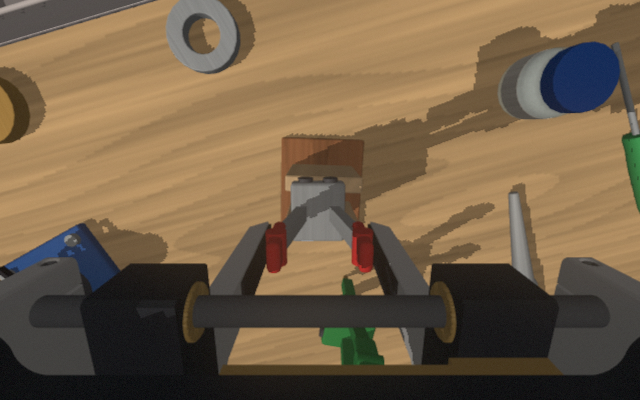

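Emit:
{"op": "jog_arm", "data": {
  "increments": [
    [[-0.4,0,1],[0,0,0]],
    [[-0.6,0,2],[0,0,0]],
    [[-0.6,0,2.4],[0,0,0]],
    [[-0.6,0,2.4],[0,0,0]]
  ]
}}

```text
time_s: 29.6
tool_pos: [0.5488, -0.1516, 0.154]
tool_rot: [0.009, 0.992, -0.128, 0.013]
ft_force: [-0.0, 0.1, 1.9]
width: 0.0619
```

```bash
python3 -c "
from mv import *
goto([.5477,-.1509,.1728],-104.83,-.8,1.5);wmove(0,0,0,-104.83)"
```

```text
t 29.6 goto shift [-0.8 -0.1  0.2] turn [-0.01 -0.07  0.07] tcp target [ 0.5481 -0.1513  0.1538]
t 29.6 grip rel hub x,y,z [120.1 296.4 173. ] tcp z 154.0 w 61.9 F x y z [-0.  -0.1  1.9] tilt x,y deg [1.57 0.79]
incr [0. 0. 0.]
```

Emit:
{"op": "jog_arm", "data": {
  "increments": [
    [[0,0,0],[0,0,0]],
    [[0,0,0],[0,0,0]],
    [[0,0,0],[0,0,0]],
    [[0,0,0],[0,0,0]],
    [[0,0,0],[0,0,0]]
  ],
  "fingers": -1
}}

```text
time_s: 30.22
tool_pos: [0.5488, -0.1516, 0.1539]
tool_rot: [0.009, 0.992, -0.128, 0.013]
ft_force: [1.2, -0.3, -0.5]
width: 0.0936
```

```bash
python3 -c "
from mv import *
wmove(0,0,110,-104.83)
from plant import vision
c=vision.camera('wrist');cv2.imwrite('pics/w34.png',cv2.resize(c['image'][120:290,230:410],(720,600)[:2],interpolation=cv2.INTER_CUBIC))
"
```

```text
t 30.23 grip rel hub x,y,z [120.1 296.4 172.9] tcp z 153.9 w 93.6 F x y z [ 1.2 -0.  -0.5] tilt x,y deg [1.56 0.79]
incr [   3.      1.51 -109.95]
```

View pics/w34.png

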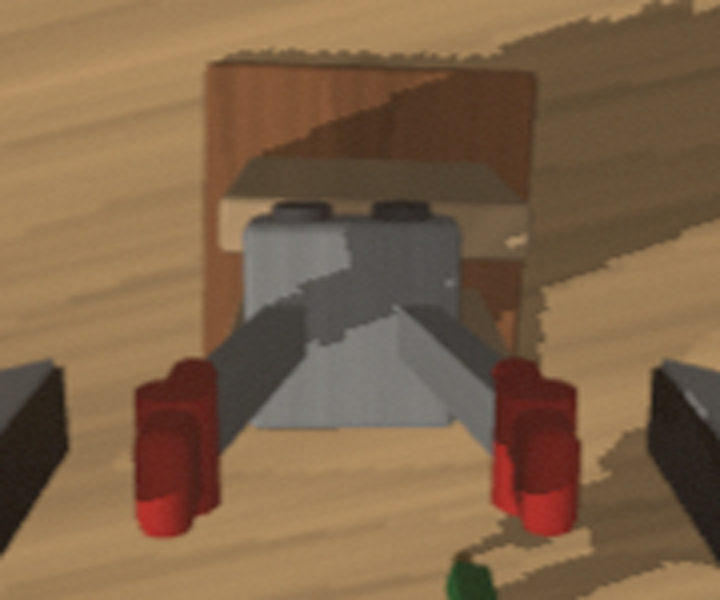

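Released; the pliers sit flat. Retreat straight up and away, then check.

Emit:
{"op": "jog_arm", "data": {
  "increments": [
    [[0.5,0.2,-20],[0,0,0]],
    [[1.2,0.6,-45],[0,0,0]],
    [[2,1,-75],[0,0,0]],
    [[3,1.5,-110],[0,0,0]],
    [[-20,1.5,-135],[0,0,0]],
    [[-60,1.5,-150],[0,0,0]],
    [[-100,1.5,-150],[0,0,0]],
    [[-100,1.5,-150],[0,0,0]]
  ]
}}

```text
time_s: 31.28
tool_pos: [0.4469, -0.124, 0.3025]
tool_rot: [0.009, 0.992, -0.128, 0.014]
ft_force: [-0.0, -0.5, -0.1]
width: 0.0939
```

```bash
python3 -c "
from mv import *
wmove(0,0,0,-104.83)
from plant import vision
c=vision.camera('wrist');cv2.imwrite('pics/w35.png',c['image'])
for a,ce,l in blobs(masks(c['image'])['red'],20): print(a,ce,ray(c,ce,.172))
c=vision.camera('top');cv2.imwrite('pics/t35.png',c['image'])
c=vision.camera('scene');cv2.imwrite('pics/s35.png',np.hstack([cv2.resize(c['image'][190:250,335:395],(400,400),interpolation=cv2.INTER_CUBIC),cv2.resize(c['image'][165:245,245:325],(400,400),interpolation=cv2.INTER_CUBIC)]))
"
```

```text
t 31.27 grip rel hub x,y,z [ 14.5 295.9 321.5] tcp z 302.5 w 93.9 F x y z [ 0.1  0.5 -0.1] tilt x,y deg [1.71 0.81]
incr [0. 0. 0.]
169 [289.73372781  87.53846154] [ 0.5561239  -0.12573243  0.172     ]
206 [343.39805825  87.9368932 ] [ 0.54223772 -0.17731636  0.172     ]
```

View pics/w35.png

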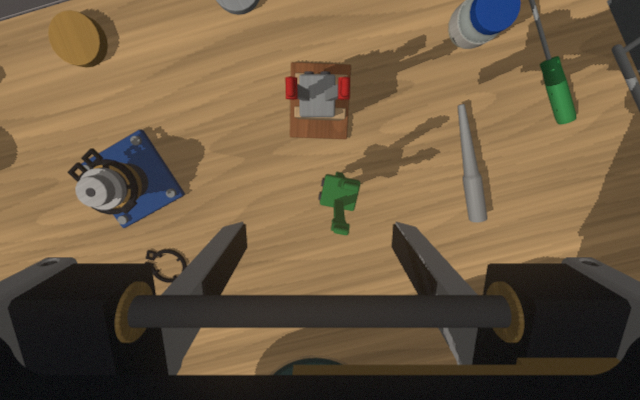

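View pics/s35.png

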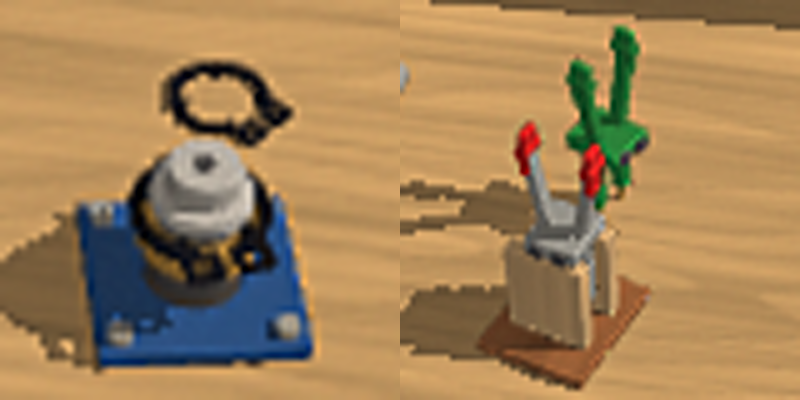

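View pics/t35.png

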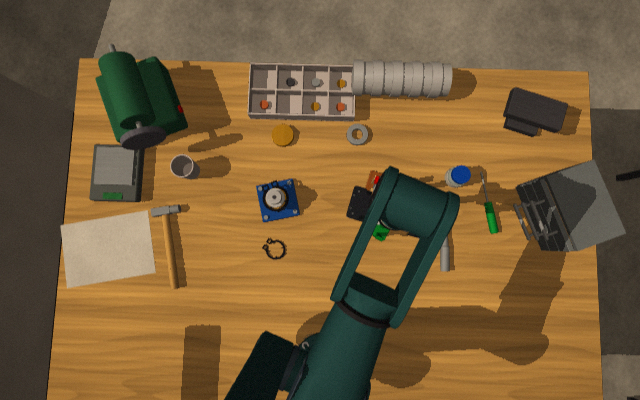

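All in place: the ring lies in the groove around the hub, the pliers stand on the rack at their original spot (centre 0.549, -0.1515), and the other things haven't moved.

```bash
python3 -c "
from plant import ctrl
print(ctrl.hand_in())"
```

```text
the job is handed in; nothing more can be done
None
```

The ring is in the groove below the collar and the red-handled pliers are back on their rack. I handed the job in at about 31.5 s of robot time, with the gripper open and clear of everything.

- **Ring:** In the wrist picture taken after the pins came out, the eyes were 29.7 mm apart (30 mm when closed). Eyes to back edge measured 83.7 mm (84 mm expected), reckoned at the height of a ring lying on the pulley. It is centred on the hub to within about 1 mm, and it looks flat in the last scene picture.
- **Pliers:** They stand upright on the board tops, within about 1 to 2 mm of where they started.
- **Other things:** Nothing else looks moved in the last overhead view. The arm hid part of the rack and the green look-alike there, but the wrist view showed both standing as before.
- **Forces:** The readings between moves stayed under about 4 N.

Two things did not go as planned:
- **Pliers tilting:** They swung 1 to 2 degrees in the fingers during moves, so I tilted the tool to correct for it.
- **Placing before closing:** The ring first stuck and then slid a few millimetres too far forward when I moved the pins. It centred itself as it closed.

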